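# Pack two plaster stamps on end and close the box

## Robot

A 7-joint arm with a two-finger parallel gripper is mounted at the origin on the work surface. World frame = base frame: x ahead of the robot, y to its left, z up, the work surface at z = 0. Lengths are in mm, angles in rad, forces in N, time in s.
With the tool pointing down it reaches from about 400 to 875 mm from the base axis. Payload 4.4 kg.
Tool frame: the origin (TCP) lies at the very end of the fingers, on their centre line; the grasp point (between the pads) lies 19 mm behind it; z points along the fingers, y is the line along which they close (so a half turn about z gives the same grasp; the last joint's range is limited). The gripper opens to 85 mm and grips with 20 to 120 N. Pads are 22 mm wide; open, the fingers measure 114 mm over their backs; the gripper's body (76 mm by 85 mm) begins 54 mm behind the grasp point. The pads swing forward as they close: fully open they stand 13 mm farther back than shut.
Start: joints at [1.141, 0.628, 0.038, 1.517, -0.027, 0.996, -0.02], TCP at [231.316, -607.462, 231.313] pointing down, gripper open.
Joint ranges: [-3.06, 3.06], [-0.37, 2.12], [-1.25, 1.32], [0.18, 2.47], [-1.1, 4.24], [0.23, 1.98], [-2.94, 2.94]. Speed limits (rad/s): [2.57, 2.57, 3.14, 3.14, 3.14, 3.14, 3.14].

## Interface

Orientations are given as [roll, pitch, yaw] about the fixed x, y, z axes, in that order (R = Rz(yaw) Ry(pitch) Rx(roll)).
In Python, from cell import monitor, viewer, workorder gives the robot as it stands.
- The arm moves only by the tool arm_command, never from a script. Its argument "series" is one flat list of numbers, 5 for each row, row after row: the opening in per cent of the stroke, from 0 (shut) to 100 (fully open), then the shift along the tool's x, y, z in cm, then the turn about the tool's z in degrees. In form: [claw, x, y, z, roll, claw, x, y, z, roll, ...]. A call has exactly 5 rows; each row is the pose to reach, as a shift and turn from the pose commanded when the call began, along the tool's axes at that moment; what a row does not reach only later rows make up. A row lasts 1/12 s, in which the tool goes at most 41.7 mm and 7.16 degrees, less where a joint would pass 70% of its speed; a pose out of reach is approached as far as the arm can. A call with a gripper value outside its range is refused whole. The fingers move at their own pace and stop on an object; the grip force is fixed at half the most. Time passes only in rows, so rows that repeat a pose let the fingers close, or fill a call up. It gives the time, the measured TCP pose, the force, the opening and the grip force at its end, in the units of the state.
- monitor.read_state(): the state, without advancing time (a new reading comes with each control period).
- viewer.get_image(name): name is "scene" or "top" or "wrist"; returns (picture, depth): 400x640x3 uint8, red, green, blue; 400x640 float32, mm along the optical axis (not along the pixel's ray), 0 where there is no reading.
- viewer.camera_model(name): a dict with "mtx" (3x3 intrinsics, pixels), "R" (3x3) and "t" (3): a world point X has camera coordinates R X + t. Camera axes: x right, y down, z forward; pixel columns grow to the right and rows downward; lengths in mm; the calibration is good to about 2 mm. A picture is of the moment at which its call begins: read the wrist's pose just before it. camera_model takes no time and is no camera call; for the wrist camera it gives the pose at the moment of the call.
- workorder.finish_job(): hands the job in; it is judged then, once.
The state is a dict: "clock": time; "qpos": joint angles; "qd": joint speeds; "tau": joint torques, N m; "eef_pos": TCP position; "tool_rot": TCP orientation; "force": force on the tool from outside, world axes, zero at the start; "torque": the same for the moment, N m; "width": finger opening in mm; "gripper_force": force on a finger pad.
Only numpy, scipy, OpenCV 4.12 (cv2) and the standard library are available. Lean on these libraries where they do the work, as an engineer would, in place of code of your own. Each camera call takes 0.05 s, during which the arm holds its last target. There are 200 camera calls.

## Task

Pack the two white plaster stamps, one standing and one lying, in the open wooden box: stand each one, carved end up, fully home on the floor of the pocket that fits it (the wide flat stamp in the longer, slimmer pocket, the stout one in the other), then lower the lid until it is shut, without slamming it. The plaster is brittle, so set the stamps down gently rather than letting them fall or topple; the pockets are deep, with finger room only at a stamp's two broad faces, so a lying stamp must first be stood up on the table and taken again by those faces from above. Leave the other things on the table where they are.

Things in the scene. Friction and masses are not known exactly. Their poses are not given: they have to be found in the camera images.
- wide_stamp: white plaster stamp, the wide flat one: a block 78 long x 64 wide x 30 mm thick, one end carved with ridges 8 mm proud (86 mm overall), 0.18 kg, lying on a broad face, z up. Origin: centre of one 64 mm broad face, 39 mm from the plain foot end; mid-axis at z = +15 mm. x along the length towards the carved end, y across the width, z through the thickness
- thick_stamp: white plaster stamp, the narrower, stouter one: a block 78 long x 46 wide x 40 mm thick, one end carved with ridges 8 mm proud (86 mm overall), 0.18 kg, at the start standing on its foot, x up. Origin: centre of one 46 mm broad face, 39 mm from the plain foot end; mid-axis at z = +20 mm. x along the length towards the carved end, y across the width, z through the thickness
- wide_stamp_foot (a point): centre of the plain foot end of the wide stamp (the end that goes down)
- thick_stamp_foot (a point): centre of the plain foot end of the stout stamp (the end that goes down)
- case: fixed wooden box 144 (x) x 148 (y) x 106 mm high, walls 8, floor 6 mm; origin under its centre, z up; lid hinged on top of its +x side. A 10 mm full-height divider makes two compartments side by side in y, each 128 mm long in x; cork ledges 44 mm above the table leave a slot pocket in mid-length. A seated stamp's top is 14 mm below the rim
- wide_pocket (a point): centre of the floor of the wide pocket, 6 mm above the table, 100 mm below the rim; the pocket is 36 mm along the case's x and 70 mm along its y, axes as the case's; the compartment above the ledges is 128 x 70 mm
- thick_pocket (a point): centre of the floor of the other pocket, 6 mm above the table, 100 mm below the rim; the pocket is 46 mm along the case's x and 52 mm along its y, axes as the case's; the compartment above the ledges is 128 x 52 mm
- lid (a joint): the lid's angle in rad: 0 shut, about 1.6 to 1.9 at the start (standing open), at most 1.95. Stiff hinge: it stays where it is left
- lid_hinge (a point): middle of the hinge line, 107 mm above the table on the case's +x side; the hinge line runs along the case's y. The lid is a plain board 154 mm long from the hinge, 148 mm wide, 8 mm thick, its inner face in the hinge line's plane
- lid_edge (a point): middle of the lid's free edge, on its inner face, 154 mm from the hinge; shut, it overhangs the case's -x side by 10 mm
- offcut_a: bystander: plaster offcut about 70 x 45 x 25 mm, origin under its centre
- offcut_b: bystander: plaster offcut about 60 x 40 x 20 mm, origin under its centre
- gouge: bystander: carving gouge lying between the stamps, 175 mm long along its x (from -100 to +76 mm), wooden handle 14 mm thick, origin under it
- tape_roll: bystander: blue roll of tape lying flat, 100 mm across, 24 mm high, origin under its centre
- water_cup: bystander: white cup 80 mm across, 90 mm high, origin under its centre
Mind the look-alikes: they are no part of the job. What is shaped like the wide_stamp but green or orange is not meant.

How it is judged:
By the outcome, as a careful person would: the job done as asked, in the order asked, and still so for the second after the job is handed in, with the robot touching nothing.
It also fails if it takes over 72 s, if anything falls off the work surface, if the arm or the gripper's body presses on something with over 40 N, if the wrist force passes 120 N, or if a joint passes its speed limit or range.

## Working session

There is one attempt and no reset: what is moved stays moved. The work goes in short steps, Python scripts to look and compute and a tool call to move; the robot and the scene stay as the last step left them, time stands still between calls to the robot, and variables do not carry over. Pictures are saved under pics/ and viewed, at most 10 in all, crops included, and the job is handed in when it is done.

Besides the shell and the picture viewer there is one more tool, called as a command line: name --argument value ..., lists and objects as JSON in quotes. arm_command: Moves the arm, as the interface text tells. Its arguments: {"type":"object","properties":{"series":{"type":"array","items":{"type":"number"}}},"required":["series"]}

```bash
mkdir -p pics; ls; cat > h.py <<'E'
import numpy as np, cv2
from scipy.spatial.transform import Rotation as Ro
from cell import monitor, viewer, workorder
def cloud(n):
    m=viewer.camera_model(n); p,d=viewer.get_image(n)
    K,R,t=[np.array(m[k]) for k in('mtx','R','t')]
    v,u=np.mgrid[:400,:640]
    c=np.stack([(u-K[0,2])/K[0,0]*d,(v-K[1,2])/K[1,1]*d,d],-1)
    return p,d,(c-t.ravel())@R
def state():
    s=monitor.read_state(); print({k:np.round(s[k],3).tolist() for k in('clock','qpos','eef_pos','tool_rot','force','width','gripper_force')}); return s
def save(n,p,box=None,k=1):
    if box: p=p[box[1]:box[3],box[0]:box[2]]
    cv2.imwrite('pics/'+n,cv2.resize(p[:,:,::-1],None,fx=k,fy=k,interpolation=2))
E
python3 - <<'E'
from h import *
s=state()
out=[]
for n in('scene','top'):
    p,d,X=cloud(n); np.savez(n+'.npz',p=p,d=d,X=X); out.append(p)
    m=viewer.camera_model(n); print(n,np.round(-np.array(m['R']).T@np.array(m['t']).ravel()))
save('a.png',out[0]);save('b.png',out[1])
E
```

```text
pics
{'clock': 0.0, 'qpos': [1.141, 0.629, 0.038, 1.518, -0.027, 0.996, -0.02], 'eef_pos': [231.104, -606.852, 230.392], 'tool_rot': [-3.14, -0.0, 0.364], 'force': [-1.003, 0.158, -0.783], 'width': 85.335, 'gripper_force': 0.0}
scene [1203.  428.  676.]
top [ 283.   68. 1283.]
```

View pics/a.png

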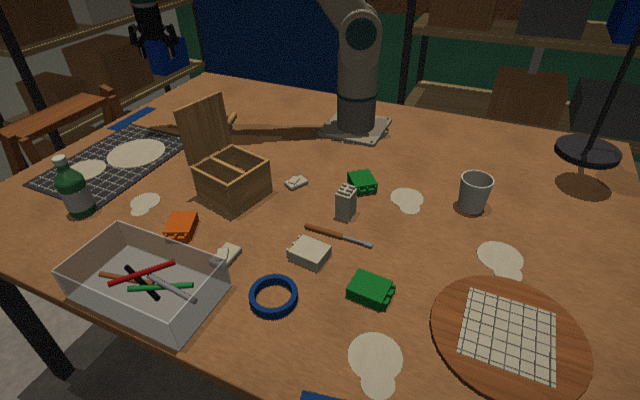

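View pics/b.png

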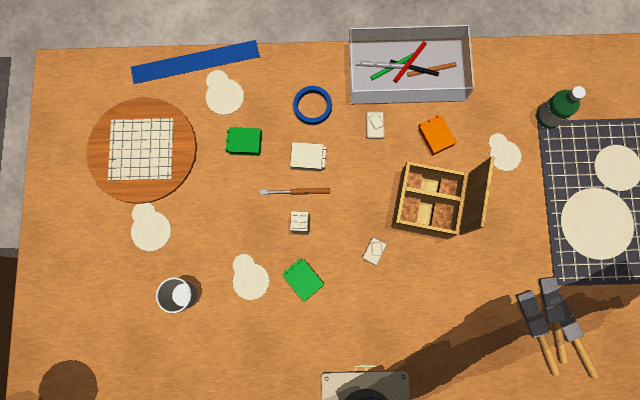

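The scene view shows the case at (232,185), the standing stamp at (346,203) and the lying white stamp at (309,252). In the top view the case is at (432,200), with its lid standing open at (480,197). There the wide-stamp candidates are white (308,156), green (243,141), green (303,280) and orange (437,134). Only the white one fits the description. The offcuts are at (375,125) and (374,251), and the stout stamp is at (299,222).

```bash
python3 - <<'E'
from h import *
T=np.load('top.npz');p,X=T['p'],T['X']
print('table z',np.median(X[180:200,200:250,2]))
save('c.png',p,(250,100,500,270),3)
hsv=cv2.cvtColor(p,cv2.COLOR_RGB2HSV)
w=((hsv[...,1]<70)&(hsv[...,2]>120)).astype(np.uint8)
def rect(P,name):
    r=cv2.minAreaRect(P[:,:2].astype(np.float32));print(name,len(P),np.round(r[0],1),np.round(r[1],1),round(r[2],1),'z',np.round(np.percentile(P[:,2],[5,50,95]),1))
    print(np.round(cv2.boxPoints(r)).tolist())
for name,(a,b,c,d),(z0,z1) in [('wide',(285,135,335,175),(24,40)),('thick',(285,205,315,240),(65,100)),('offa',(365,110,386,140),(10,40)),('offb',(362,236,388,266),(10,40)),('case',(385,155,475,245),(98,112))]:
    Y=X[b:d,a:c].reshape(-1,3); mm=(Y[:,2]>z0)&(Y[:,2]<z1)
    if name not in('case',): mm&=w[b:d,a:c].ravel()>0
    rect(Y[mm],name)
Y=X[150:250,440:510].reshape(-1,3);Y=Y[(Y[:,2]>130)&(Y[:,2]<290)];print('lid',Y.min(0),Y.max(0))
i=Y[:,2]>Y[:,2].max()-8;rect(Y[i],'lidtop')
for lo in range(120,280,20):
  q=Y[(Y[:,2]>=lo)&(Y[:,2]<lo+20)]; 
  if len(q)>5: print(lo,len(q),np.round(q.mean(0)))
S=np.load('scene.npz')['X']; Y=S[90:190,170:235].reshape(-1,3);Y=Y[(Y[:,2]>130)&(Y[:,2]<290)&(Y[:,0]<700)]
for lo in range(120,280,20):
  q=Y[(Y[:,2]>=lo)&(Y[:,2]<lo+20)]; 
  if len(q)>5: print('S',lo,len(q),np.round(np.median(q,0)))
E
```

```text
table z -0.1338667636468828
wide 761 [625.1 121.2] [85.2 64.4] 84.1 z [25.7 29.7 33.9]
[[589.0, 82.0], [653.0, 76.0], [661.0, 160.0], [597.0, 167.0]]
thick 322 [453.6 143.4] [39.  46.1] 86.0 z [73.8 80.1 88.9]
[[429.0, 126.0], [475.0, 122.0], [478.0, 161.0], [432.0, 164.0]]
offa 429 [705.4 -51.5] [41.8 69.2] 87.6 z [11.9 17.5 24.9]
[[670.0, -71.0], [739.0, -74.0], [741.0, -32.0], [672.0, -29.0]]
offb 347 [383.3 -35.9] [37.1 58.9] 61.3 z [11.1 16.  22.7]
[[349.0, -38.0], [400.0, -66.0], [418.0, -34.0], [366.0, -6.0]]
case 1227 [ 496.4 -167.3] [146.3 150.2] 77.1 z [100.7 105.3 109.6]
[[407.0, -222.0], [553.0, -255.0], [586.0, -113.0], [440.0, -79.0]]
lid [ 405.47829701 -265.55879477  130.10814707] [ 551.60250773 -221.08430822  265.69047219]
lidtop 269 [ 477.5 -246.8] [  9.2 148. ] 76.8 z [258.1 260.2 263.1]
[[404.0, -234.0], [549.0, -268.0], [551.0, -259.0], [407.0, -225.0]]
120 74 [ 479. -238.  135.]
140 158 [ 475. -238.  150.]
160 176 [ 478. -239.  170.]
180 188 [ 476. -240.  190.]
200 195 [ 475. -241.  210.]
220 193 [ 474. -241.  230.]
240 330 [ 477. -244.  253.]
260 153 [ 474. -246.  262.]
S 120 159 [ 487. -239.  135.]
S 140 340 [ 488. -240.  150.]
S 160 347 [ 486. -241.  170.]
S 180 361 [ 489. -243.  190.]
S 200 374 [ 486. -243.  210.]
S 220 387 [ 489. -244.  230.]
S 240 401 [ 485. -245.  250.]
S 260 89 [ 488. -246.  261.]
```

View pics/c.png

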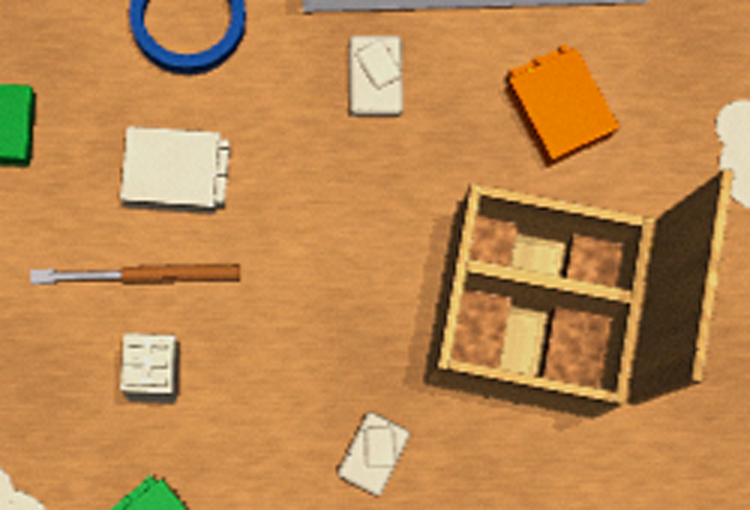

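The crop shows the white block at top-view (308,156), lying with its ridges at the right end, so the carved end points to world -y. Its size (85x64, z 30) matches wide_stamp. The stout one stands at (299,222), 39x46 with its top at 86. The wide pocket is the lower compartment and the thick pocket the upper.

```bash
cat >> h.py <<'E'
def plan(*wps):
    """wps: (x,y,z,yaw_deg); prints tool-frame shift (cm) and turn (deg) per call"""
    s=state(); P=np.array(s['eef_pos']); yaw=np.degrees(s['tool_rot'][2])
    for w in wps:
        D=np.array(w[:3])-P; c,q=np.cos(np.radians(yaw)),np.sin(np.radians(yaw))
        dy=(w[3]-yaw+180)%360-180
        print(w,'->',np.round([(c*D[0]+q*D[1])/10,(q*D[0]-c*D[1])/10,-D[2]/10,-dy],2).tolist(),'len',round(np.linalg.norm(D)/10,1))
        P=np.array(w[:3],float);yaw=w[3]
E
python3 - <<'E'
from h import *
plan((330,-440,330,21),(430,-250,330,21),(450,-60,330,0),(454,143,230,-4))
E
```

```text
{'clock': 0.1, 'qpos': [1.141, 0.629, 0.038, 1.518, -0.027, 0.996, -0.02], 'eef_pos': [231.129, -606.895, 230.47], 'tool_rot': [-3.14, 0.0, 0.364], 'force': [-0.385, -0.585, 1.153], 'width': 85.068, 'gripper_force': 0.0}
(330, -440, 330, 21) -> [15.18, -12.08, -9.95, -0.15] len 21.8
(430, -250, 330, 21) -> [16.14, -14.15, -0.0, 0.0] len 21.5
(450, -60, 330, 0) -> [8.68, -17.02, -0.0, 21.0] len 19.1
(454, 143, 230, -4) -> [0.4, -20.3, 10.0, 4.0] len 22.6
```

arm_command --series '[100,2.5,-2,-2,0,100,5.5,-4.5,-4,0,100,8.5,-7,-6,0,100,11.5,-9.5,-8,0,100,14,-11.5,-10,0]'

```text
clock: 0.52
eef_pos: [320.4, -449.8, 329.9]
tool_rot: [-3.139, 0.0, 0.364]
force: [0.4, -0.9, 1.0]
width: 85.5
gripper_force: 0.0
```

arm_command --series '[100,3,-2.8,0,0,100,6,-5.6,0,0,100,9,-8.4,0,0,100,12,-11.2,0,0,100,15,-14,0,0]'

```text
clock: 0.93
eef_pos: [410.7, -265.9, 329.8]
tool_rot: [-3.141, 0.0, 0.364]
force: [0.9, 0.3, -0.2]
width: 85.4
gripper_force: 0.0
```

arm_command --series '[100,2,-3.5,0,4,100,4,-7,0,8,100,6,-10.5,0,12,100,8,-14,0,16,100,9.5,-17,0,21]'

```text
clock: 1.35
eef_pos: [438.7, -72.2, 329.8]
tool_rot: [-3.141, 0.0, -0.004]
force: [0.6, -0.2, -1.0]
width: 85.4
gripper_force: 0.0
```

arm_command --series '[100,0,-4,1.5,1,100,0,-8,3,2,100,0,-12,4.5,3,100,0,-15.5,6,4,100,0,-19,8,4]'

```text
clock: 1.77
eef_pos: [439.2, 117.2, 249.8]
tool_rot: [-3.141, -0.002, -0.073]
force: [0.7, -0.2, -0.3]
width: 85.6
gripper_force: 0.0
```

```bash
python3 - <<'E'
from h import *
s=state()
m=viewer.camera_model('wrist'); p,d,X=cloud('wrist'); np.savez('w1.npz',p=p,X=X)
print(-np.array(m['R']).T@np.array(m['t']).ravel(),np.round(m['R'],2).tolist(),m['mtx'])
save('w1.png',p)
plan((453.6,143.4,100,-4),(453.6,143.4,40,-4))
E
```

```text
{'clock': 1.767, 'qpos': [-0.197, 0.329, -0.164, 2.012, 0.073, 0.803, -2.047], 'eef_pos': [439.221, 117.171, 249.755], 'tool_rot': [-3.141, -0.002, -0.073], 'force': [0.666, -0.18, -0.269], 'width': 85.573, 'gripper_force': 0.0}
[513.00298949 111.29328138 393.03095065] [[-0.07, -1.0, -0.0], [-0.95, 0.07, 0.29], [-0.29, 0.02, -0.96]] [[345.24030172   0.         320.08031407]
 [  0.         345.24030172 200.73217927]
 [  0.           0.           1.        ]]
{'clock': 1.817, 'qpos': [-0.205, 0.336, -0.172, 2.014, 0.07, 0.799, -2.05], 'eef_pos': [436.789, 124.605, 246.408], 'tool_rot': [-3.137, 0.004, -0.063], 'force': [-1.774, 6.281, -3.35], 'width': 85.674, 'gripper_force': 0.0}
(453.6, 143.4, 100, -4) -> [1.56, -1.98, 14.64, 0.4] len 14.9
(453.6, 143.4, 40, -4) -> [0.0, -0.0, 6.0, 0.0] len 6.0
```

View pics/w1.png

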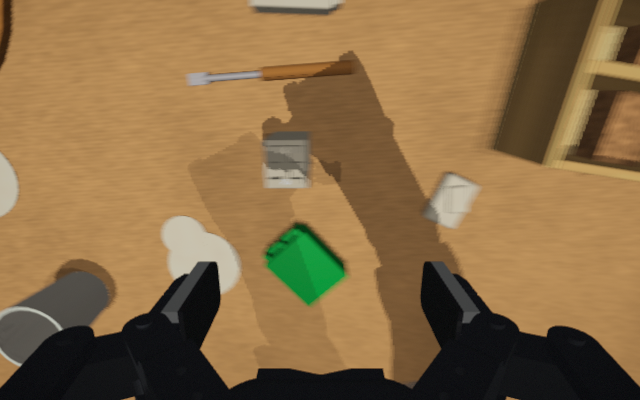

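The wrist view shows the stout stamp at (287,160), the gouge at (270,73) and the case at upper right.

arm_command --series '[100,0.5,-0.7,2.5,0,100,1,-1.4,5.5,0,100,1.6,-2,8.5,0.4,100,1.6,-2,11.5,0.4,100,1.6,-2,12,0.4]'

```text
clock: 2.23
eef_pos: [453.8, 132.6, 126.0]
tool_rot: [3.138, 0.008, -0.079]
force: [-0.9, -0.0, -0.3]
width: 85.4
gripper_force: 0.0
```

arm_command --series '[100,0,0,0,0,100,0,0,0,0,100,0,0,0,0,100,0,0,0,0,100,0,0,0,0]'

```text
clock: 2.65
eef_pos: [457.6, 133.6, 131.3]
tool_rot: [-3.141, -0.003, -0.08]
force: [0.6, -1.0, -0.4]
width: 85.7
gripper_force: 0.0
```

```bash
python3 - <<'E'
from h import *
p,d,X=cloud('wrist'); np.savez('w2.npz',p=p,X=X)
hsv=cv2.cvtColor(p,cv2.COLOR_RGB2HSV)
m=(X[...,2]>60)&(X[...,2]<95)&(np.hypot(X[...,0]-454,X[...,1]-143)<45)&(hsv[...,1]<80)
Y=X[m];print(m.sum(),np.round(Y.min(0)),np.round(Y.max(0)))
Y=Y[Y[:,2]>73];r=cv2.minAreaRect(Y[:,:2].astype(np.float32));print(r,np.percentile(Y[:,2],[5,50,95]))
plan((453.6,143.4,40,-4))
E
```

```text
4932 [430. 123.  60.] [478. 165.  89.]
((454.4268493652344, 144.35110473632812), (39.5206184387207, 46.12294006347656), 85.6019515991211) [77.47048938 81.276594   87.26310781]
{'clock': 2.7, 'qpos': [-0.256, 0.545, -0.125, 2.088, 0.132, 0.514, -2.129], 'eef_pos': [457.402, 133.589, 131.129], 'tool_rot': [-3.141, -0.002, -0.08], 'force': [-0.515, 0.134, -0.612], 'width': 85.373, 'gripper_force': 0.0}
(453.6, 143.4, 40, -4) -> [-0.46, -0.95, 9.11, -0.58] len 9.2
```

arm_command --series '[100,-0.2,-0.5,1,0,100,-0.35,-1,3,0,100,-0.35,-1,5,0,100,-0.35,-1,7,0,100,-0.35,-1,9,0]'

```text
clock: 3.12
eef_pos: [454.6, 144.1, 39.8]
tool_rot: [-3.141, -0.002, -0.079]
force: [0.0, 0.1, 0.4]
width: 85.1
gripper_force: 0.0
```

arm_command --series '[100,0,0,0,0,80,0,0,0,0,65,0,0,0,0,58,0,0,0,0,52,0,0,0,0]'

```text
clock: 3.53
eef_pos: [454.9, 144.0, 41.1]
tool_rot: [-3.141, -0.002, -0.08]
force: [-0.3, 0.6, -0.5]
width: 44.6
gripper_force: 0.0
```

arm_command --series '[48,0,0,0,0,45,0,0,0,0,42,0,0,0,0,35,0,0,0,0,20,0,0,0,0]'

```text
clock: 3.95
eef_pos: [454.8, 144.3, 41.1]
tool_rot: [-3.14, -0.002, -0.079]
force: [0.3, 0.1, 7.0]
width: 38.9
gripper_force: 59.2
```

```bash
python3 - <<'E'
from h import *
state()
E
```

```text
{'clock': 3.95, 'qpos': [-0.316, 0.717, -0.074, 2.137, 0.169, 0.291, -2.183], 'eef_pos': [454.805, 144.291, 41.056], 'tool_rot': [-3.14, -0.002, -0.079], 'force': [0.321, 0.067, 6.95], 'width': 38.935, 'gripper_force': 59.171}
```

```bash
python3 - <<'E'
from h import *
plan((454.8,144.3,140,-4.5),(490,-10,210,-7),(530,-165,210,-13))
E
```

```text
{'clock': 3.95, 'qpos': [-0.316, 0.717, -0.074, 2.137, 0.169, 0.291, -2.183], 'eef_pos': [454.805, 144.291, 41.056], 'tool_rot': [-3.14, -0.002, -0.079], 'force': [0.321, 0.067, 6.95], 'width': 38.935, 'gripper_force': 59.171}
(454.8, 144.3, 140, -4.5) -> [-0.0, -0.0, -9.89, -0.04] len 9.9
(490, -10, 210, -7) -> [4.72, 15.11, -7.0, 2.5] len 17.3
(530, -165, 210, -13) -> [5.86, 14.9, -0.0, 6.0] len 16.0
```

arm_command --series '[20,0,0,-0.3,0,20,0,0,-1.5,0,20,0,0,-4,0,20,0,0,-7,0,20,0,0,-10,0]'

```text
clock: 4.37
eef_pos: [453.0, 143.3, 140.8]
tool_rot: [3.141, 0.002, -0.08]
force: [1.2, -0.3, -2.3]
width: 39.2
gripper_force: 60.5
```

arm_command --series '[20,0.5,2,-1.5,0.5,20,1.5,5,-3,1,20,2.5,8.5,-5,1.5,20,3.7,12,-6.5,2,20,4.7,15,-7,2.5]'

```text
clock: 4.78
eef_pos: [490.0, -12.2, 212.4]
tool_rot: [3.141, -0.004, -0.125]
force: [1.8, 0.1, -2.5]
width: 39.4
gripper_force: 60.6
```

arm_command --series '[20,1.4,3.5,0,1.5,20,2.8,7.5,0,3,20,4,11,0,4.5,20,5.2,13.5,0,6,20,5.9,15,0,6]'

```text
clock: 5.2
eef_pos: [528.6, -170.5, 210.0]
tool_rot: [3.139, -0.0, -0.234]
force: [0.4, -0.2, -1.6]
width: 39.6
gripper_force: 60.7
```

arm_command --series '[20,0,0,0,0,20,0,0,0,0,20,0,0,0,0,20,0,0,0,0,20,0,0,0,0]'

```text
clock: 5.62
eef_pos: [528.9, -164.1, 210.0]
tool_rot: [-3.141, 0.0, -0.226]
force: [0.3, 0.5, -1.6]
width: 39.3
gripper_force: 60.7
```

```bash
python3 - <<'E'
from h import *
s=state()
p,d,X=cloud('wrist'); np.savez('w3.npz',p=p,X=X)
save('w3.png',p)
# rim points
for nm,Z in(('top',np.load('top.npz')['X']),('w3',X)):
    m=(abs(Z[...,2]-106)<4)&(np.hypot(Z[...,0]-496,Z[...,1]+167)<115)
    Y=Z[m][:,:2]-np.array([496.4,-167.3])
    for a in (77,):
      ex=-np.array([np.cos(np.radians(a)),np.sin(np.radians(a))]);ey=np.array([-ex[1],ex[0]])
      U=np.c_[Y@ex,Y@ey]
      print(nm,len(Y),'x',np.histogram(U[:,0],bins=np.arange(-84,85,4))[0],'y',np.histogram(U[:,1],bins=np.arange(-84,85,4))[0])
E
```

```text
{'clock': 5.617, 'qpos': [0.327, 0.517, -0.114, 1.811, 0.076, 0.818, -1.621], 'eef_pos': [528.851, -164.126, 210.027], 'tool_rot': [-3.141, 0.0, -0.226], 'force': [0.283, 0.47, -1.64], 'width': 39.311, 'gripper_force': 60.704}
top 1042 x [  0   0  27 105  81  20  16  20  16  19  18  18  19  20  21  18  18  18
  20  20  21  15  23  17  14  22  19  19  20  17  17  21  19  22  20  22
  45 100  86   9   0   0] y [  0   0  74 101  47  12  11  17  10  11  11  13  13  12   9  11  15  12
  11  12  15  30 101 102  39   7  14  11  11  11  12  13   9  12  17  11
  12  88  92  33   0   0]
w3 6391 x [  0   0 117 656 648 135 135 142 143 106  63  63  71  60  67  69  56  72
  58  69  70  57  71  63  63  68  61 110 137 136 142 138 138 135 140 138
 490 813 593  98   0   0] y [   0    0    0    0    0    0    0    2   18   43   53   55   59   57
   54   69  106  108  107  103  114  116  408  455  479  114  121  118
  130  132  128  135  137  140  137  145  135  491 1143  779    0    0]
```

View pics/w3.png

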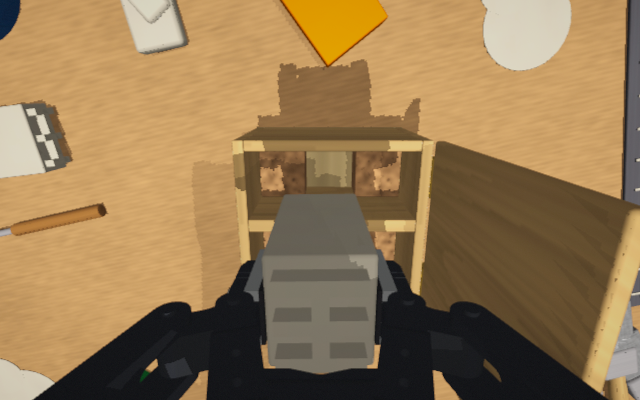

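The wrist view shows the held stamp above the case at (320,280), aligned with the box. The thick compartment's slot is at (306–354,165), and the lid stands open on the right.

```bash
cat >> h.py <<'E'
def caseUV(X,c=(496.4,-167.3),a=77.0):
    ex=-np.array([np.cos(np.radians(a)),np.sin(np.radians(a))]);ey=np.array([-ex[1],ex[0]])
    Y=X[...,:2]-np.array(c); return np.stack([Y@ex,Y@ey,X[...,2]],-1)
E
python3 - <<'E'
from h import *
X=np.load('w3.npz')['X'];U=caseUV(X)
s=state();P=caseUV(np.array(s['eef_pos'])[None])[0];print('tcp case',P, 'toolx angle should be -13:',np.degrees(s['tool_rot'][2]))
f=lambda m:U[m]
# ledges in thick compartment
L=f((abs(U[...,2]-44)<4)&(U[...,1]>18)&(U[...,1]<66)&(abs(U[...,0])<64))
h,e=np.histogram(L[:,0],bins=np.arange(-66,67,2));print('ledge',dict(zip(e[:-1].astype(int).tolist(),h.tolist())))
F=f((U[...,2]<10)&(U[...,2]>2)&(U[...,1]>14)&(U[...,1]<70)&(abs(U[...,0])<40))
print('floor',len(F),np.percentile(F[:,0],[1,5,95,99]),np.percentile(F[:,1],[1,99]))
# outer wall line +y top & divider far edge: fit angle with rim pts
for lo,hi in((60,80),(0,18)):
    R=f((abs(U[...,2]-106)<3)&(U[...,1]>lo)&(U[...,1]<hi)&(abs(U[...,0])<60))
    if len(R): 
        up=[np.percentile(R[(R[:,0]>a)&(R[:,0]<a+20),1],[3,97]) for a in(-60,-40,-20,0,20,40)];print(lo,np.round(up,1).tolist())
# stamp held: front face
G=f((U[...,2]>172)&(U[...,2]<262)&(abs(U[...,0]-P[0])<30)&(abs(U[...,1]-P[1])<32))
for z in(172,185,200,215,230,245):
    q=G[(G[:,2]>=z)&(G[:,2]<z+6)]
    if len(q)>20: print(z,len(q),np.round(np.percentile(q[:,0]-P[0],[1,99]),1),np.round(np.percentile(q[:,1]-P[1],[1,50,99]),1))
E
```

```text
{'clock': 5.667, 'qpos': [0.327, 0.517, -0.114, 1.811, 0.077, 0.818, -1.621], 'eef_pos': [528.918, -164.338, 210.037], 'tool_rot': [-3.141, 0.0, -0.226], 'force': [-0.103, 0.706, -1.677], 'width': 39.383, 'gripper_force': 60.704}
tcp case [-10.20047854  31.01803412 210.03674332] toolx angle should be -13: -12.943757499292053
ledge {-66: 0, -64: 93, -62: 89, -60: 91, -58: 93, -56: 91, -54: 91, -52: 88, -50: 93, -48: 92, -46: 96, -44: 90, -42: 90, -40: 92, -38: 91, -36: 93, -34: 91, -32: 94, -30: 96, -28: 83, -26: 87, -24: 27, -22: 0, -20: 0, -18: 0, -16: 0, -14: 0, -12: 0, -10: 0, -8: 0, -6: 0, -4: 0, -2: 0, 0: 0, 2: 0, 4: 0, 6: 0, 8: 0, 10: 0, 12: 0, 14: 0, 16: 0, 18: 0, 20: 2, 22: 101, 24: 94, 26: 92, 28: 91, 30: 89, 32: 97, 34: 87, 36: 90, 38: 91, 40: 93, 42: 91, 44: 90, 46: 90, 48: 93, 50: 93, 52: 93, 54: 87, 56: 89, 58: 98, 60: 90, 62: 92, 64: 0}
floor 1603 [-23.40071664 -21.4162168   20.11916528  21.98406503] [14.23535954 50.45802575]
60 [[66.8, 74.0], [66.9, 74.1], [66.9, 74.1], [66.9, 74.1], [67.0, 74.1], [67.0, 74.1]]Traceback (most recent call last):
  File "<stdin>", line 14, in <module>
    return _quantile_unchecked(
        a, q, axis, out, overwrite_input, method, keepdims, weights)
    return _ureduce(a,
                    func=_quantile_ureduce_func,
    ...<5 lines>...
                    overwrite_input=overwrite_input,
                    method=method)
    r = func(a, **kwargs)
    result = _quantile(arr,
                       quantiles=q,
    ...<2 lines>...
                       out=out,
                       weights=wgt)
    slices_having_nans = np.isnan(arr[-1, ...])
                                  ~~~^^^^^^^^^
IndexError: index -1 is out of bounds for axis 0 with size 0
```

arm_command --series '[20,0.3,0.3,0,0,20,0.7,0.6,0,0,20,1,0.95,0,0,20,1,0.95,1,0,20,1,0.95,2.5,0]'

```text
clock: 6.08
eef_pos: [537.9, -178.1, 185.4]
tool_rot: [3.141, -0.003, -0.229]
force: [0.5, -0.9, -2.5]
width: 39.3
gripper_force: 60.7
```

arm_command --series '[20,0,0,2,0,20,0,0,4,0,20,0,0,6,0,20,0,0,8,0,20,0,0,9,0]'

```text
clock: 6.5
eef_pos: [535.0, -176.8, 92.0]
tool_rot: [-3.141, 0.004, -0.228]
force: [-0.4, 0.3, -2.1]
width: 39.2
gripper_force: 60.7
```

arm_command --series '[20,0,0,0,0,20,0,0,0,0,20,0,0,0,0,20,0,0,0,0,20,0,0,0,0]'

```text
clock: 6.92
eef_pos: [537.4, -177.4, 96.0]
tool_rot: [3.142, -0.002, -0.228]
force: [0.1, 0.3, -1.8]
width: 39.2
gripper_force: 60.6
```

```bash
python3 - <<'E'
from h import *
s=state();print('tcp case',caseUV(np.array(s['eef_pos'])[None])[0])
X=cloud('wrist')[2];U=caseUV(X)
L=U[(abs(U[...,2]-44)<4)&(U[...,1]>18)&(U[...,1]<66)&(abs(U[...,0])<64)]
print(len(L),[np.percentile(q,[1,99]) for q in (L[L[:,0]<0,0],L[L[:,0]>0,0])])
E
```

```text
{'clock': 6.917, 'qpos': [0.328, 0.693, -0.091, 1.873, 0.107, 0.578, -1.63], 'eef_pos': [537.419, -177.353, 96.029], 'tool_rot': [3.142, -0.002, -0.228], 'force': [0.082, 0.317, -1.752], 'width': 39.203, 'gripper_force': 60.627}
tcp case [ 0.56779035 42.2287351  96.02940403]
3875 [array([-63.63904001, -28.77223285]), array([30.68960849, 63.1949172 ])]
```

arm_command --series '[20,-0.1,-0.1,0,0,20,-0.13,-0.13,0.3,0,20,-0.13,-0.13,0.8,0,20,-0.13,-0.13,1.3,0,20,-0.13,-0.13,1.8,0]'

```text
clock: 7.38
eef_pos: [535.5, -175.5, 76.3]
tool_rot: [-3.142, 0.0, -0.228]
force: [-0.7, -0.4, -2.5]
width: 39.3
gripper_force: 60.6
```

arm_command --series '[20,0,0,0.5,0,20,0,0,1,0,20,0,0,1.5,0,20,0,0,2,0,20,0,0,2.4,0]'

```text
clock: 7.8
eef_pos: [535.5, -175.5, 52.2]
tool_rot: [-3.142, 0.001, -0.228]
force: [0.7, 0.2, -1.9]
width: 40.0
gripper_force: 60.6
```

arm_command --series '[20,0,0,0.1,0,20,0,0,0.2,0,20,0,0,0.3,0,20,0,0,0.4,0,20,0,0,0.5,0]'

```text
clock: 8.22
eef_pos: [535.9, -175.6, 48.1]
tool_rot: [3.142, -0.001, -0.228]
force: [-0.4, -0.4, -0.0]
width: 39.2
gripper_force: 60.6
```

```bash
python3 - <<'E'
from h import *
s=state();print('tcp case',caseUV(np.array(s['eef_pos'])[None])[0])
E
```

```text
{'clock': 8.217, 'qpos': [0.317, 0.769, -0.078, 1.898, 0.118, 0.479, -1.642], 'eef_pos': [535.882, -175.638, 48.096], 'tool_rot': [3.142, -0.001, -0.228], 'force': [-0.448, -0.43, -0.04], 'width': 39.223, 'gripper_force': 60.627}
tcp case [-0.75711827 40.34535567 48.09584937]
```

arm_command --series '[20,0,0,0.05,0,20,0,0,0.1,0,20,0,0,0.12,0,20,0,0,0.12,0,20,0,0,0.12,0]'

```text
clock: 8.63
eef_pos: [535.7, -175.6, 47.1]
tool_rot: [3.142, -0.0, -0.228]
force: [-1.8, 1.4, 3.2]
width: 39.4
gripper_force: 61.1
```

arm_command --series '[48,0,0,0,0,52,0,0,0,0,58,0,0,0,0,64,0,0,0,0,70,0,0,0,0]'

```text
clock: 9.05
eef_pos: [535.7, -175.6, 46.6]
tool_rot: [-3.142, -0.0, -0.228]
force: [0.2, -0.0, 0.3]
width: 59.7
gripper_force: 0.0
```

arm_command --series '[75,0,0,-0.3,0,75,0,0,-1.5,0,75,0,0,-4,0,75,0,0,-7,0,75,0,0,-10,0]'

```text
clock: 9.47
eef_pos: [535.3, -175.9, 148.5]
tool_rot: [3.141, 0.0, -0.228]
force: [-0.2, 0.3, 1.3]
width: 64.0
gripper_force: 0.0
```

arm_command --series '[75,0,0,-3,0,75,0,0,-6,0,75,0,0,-8,0,75,0,0,-8,0,75,0,0,-8,0]'

```text
clock: 9.88
eef_pos: [536.4, -176.2, 229.0]
tool_rot: [3.141, -0.004, -0.228]
force: [-0.1, 0.2, 0.5]
width: 63.9
gripper_force: 0.0
```

```bash
python3 - <<'E'
from h import *
p,d,X=cloud('wrist');U=caseUV(X);np.savez('w4.npz',p=p,X=X)
G=U[(U[...,2]>80)&(U[...,2]<98)&(abs(U[...,0])<30)&(abs(U[...,1]-40)<24)]
print(len(G),np.percentile(G,[1,50,99],axis=0).round(1))
W=U[(U[...,2]<50)&(U[...,1]>-64)&(U[...,1]<2)&(abs(U[...,0])<62)]
L=W[W[:,2]>40]; print('wide ledges',len(L), np.sort(L[L[:,0]<0,0])[-5:], np.sort(L[L[:,0]>0,0])[:5])
# rough wide stamp in view?
m=(X[...,2]>24)&(X[...,2]<36)&(np.hypot(X[...,0]-625,X[...,1]-121)<70);print(m.sum())
plan((600,-50,200,0),(655,95,120,84))
E
```

```text
2335 [[-19.7  17.5  83. ]
 [  0.1  42.1  85.7]
 [ 19.1  61.9  94. ]]
wide ledges 3163 [-18.71668483 -18.70676391 -18.70463869 -18.68211964 -18.6606351 ] [17.48481541 17.50923867 17.52881701 17.59452318 17.5946048 ]
3198
{'clock': 9.933, 'qpos': [0.344, 0.509, -0.115, 1.766, 0.074, 0.87, -1.603], 'eef_pos': [535.397, -175.868, 227.515], 'tool_rot': [3.141, -0.001, -0.228], 'force': [0.392, -0.357, -0.142], 'width': 63.849, 'gripper_force': 0.0}
(600, -50, 200, 0) -> [3.45, -13.72, 2.75, -13.07] len 14.4
(655, 95, 120, 84) -> [5.5, -14.5, 8.0, -84.0] len 17.4
```

The stout stamp is seated: its block top is at z≈84 and its ridges at 92–94. Next is the wide stamp.

```bash
python3 - <<'E'
from h import *
plan((590,-50,220,20),(622,85,180,54),(622,97,130,84))
E
```

```text
{'clock': 9.933, 'qpos': [0.344, 0.509, -0.115, 1.766, 0.074, 0.87, -1.603], 'eef_pos': [535.397, -175.868, 227.515], 'tool_rot': [3.141, -0.001, -0.228], 'force': [0.392, -0.357, -0.142], 'width': 63.849, 'gripper_force': 0.0}
(590, -50, 220, 20) -> [2.47, -13.5, 0.75, -33.07] len 13.7
(622, 85, 180, 54) -> [7.62, -11.59, 4.0, -34.0] len 14.4
(622, 97, 130, 84) -> [0.97, -0.71, 5.0, -30.0] len 5.1
```

arm_command --series '[100,0.5,-2.5,0,-6.5,100,1,-5.5,0,-13,100,1.5,-8.5,0,-19.5,100,2,-11,0,-26,100,2.5,-13.5,0.5,-33]'

```text
clock: 10.35
eef_pos: [590.5, -48.3, 221.2]
tool_rot: [-3.141, 0.001, 0.354]
force: [1.0, 0.1, -0.1]
width: 85.8
gripper_force: 0.0
```

arm_command --series '[100,1.5,-2.3,0.8,-7,100,3,-4.6,1.6,-14,100,4.5,-7,2.4,-21,100,6,-9.3,3.2,-28,100,7.6,-11.6,4,-34]'

```text
clock: 10.77
eef_pos: [621.3, 86.1, 179.8]
tool_rot: [-3.139, 0.002, 0.948]
force: [-0.1, 0.6, -0.1]
width: 85.3
gripper_force: 0.0
```

arm_command --series '[100,0.3,-0.2,1,-7,100,0.6,-0.4,2,-14,100,1,-0.7,3,-21,100,1,-0.7,4,-28,100,1,-0.7,5,-30]'

```text
clock: 11.18
eef_pos: [621.4, 97.6, 129.6]
tool_rot: [-3.139, 0.0, 1.47]
force: [0.2, -0.4, -0.5]
width: 85.3
gripper_force: 0.0
```

arm_command --series '[100,0,0,0,0,100,0,0,0,0,100,0,0,0,0,100,0,0,0,0,100,0,0,0,0]'

```text
clock: 11.6
eef_pos: [623.0, 97.5, 132.4]
tool_rot: [3.14, -0.0, 1.464]
force: [1.1, -0.2, 0.3]
width: 85.5
gripper_force: 0.0
```

```bash
python3 - <<'E'
from h import *
p,d,X=cloud('wrist');np.savez('w5.npz',p=p,X=X)
hsv=cv2.cvtColor(p,cv2.COLOR_RGB2HSV)
m=(X[...,2]>24)&(X[...,2]<36)&(np.hypot(X[...,0]-625,X[...,1]-121)<70)&(hsv[...,1]<80)
r=cv2.minAreaRect(X[m][:,:2].astype(np.float32));print(r,np.round(cv2.boxPoints(r)).tolist(),np.percentile(X[m][:,2],[5,50,95]))
plan((622.6,98,60,84.1),(622.6,98,6,84.1))
E
```

```text
((625.7955322265625, 122.44094848632812), (85.5670394897461, 63.74776840209961), 83.92437744140625) [[590.0, 83.0], [653.0, 77.0], [662.0, 162.0], [599.0, 168.0]] [29.13829287 30.43619602 31.54452293]
{'clock': 11.65, 'qpos': [0.11, 0.765, -0.525, 1.657, 0.48, 0.851, -0.723], 'eef_pos': [623.004, 97.514, 132.436], 'tool_rot': [3.14, -0.0, 1.464], 'force': [1.267, 0.291, 1.209], 'width': 85.431, 'gripper_force': 0.0}
(622.6, 98, 60, 84.1) -> [0.04, -0.05, 7.24, -0.2] len 7.2
(622.6, 98, 6, 84.1) -> [0.0, 0.0, 5.4, -0.0] len 5.4
```

arm_command --series '[100,0,0,2,0,100,0,0,5,0,100,0,0,8,0,100,0,0,10.5,0,100,0,0,12,0]'

```text
clock: 12.07
eef_pos: [621.4, 96.9, 9.4]
tool_rot: [-3.139, 0.001, 1.465]
force: [-0.4, -0.4, -0.6]
width: 85.7
gripper_force: 0.0
```

arm_command --series '[95,0,0,0.2,0,90,0,0,0.5,0,84,0,0,0.6,0,80,0,0,0.6,0,78,0,0,0.6,0]'

```text
clock: 12.48
eef_pos: [623.7, 97.7, 7.2]
tool_rot: [3.139, -0.001, 1.465]
force: [-0.2, 0.2, 0.2]
width: 66.4
gripper_force: 0.0
```

arm_command --series '[77,0,0,0,0,77,0,0,0,0,76,0,0,0,0,76,0,0,0,0,76,0,0,0,0]'

```text
clock: 12.9
eef_pos: [623.6, 97.5, 6.3]
tool_rot: [3.14, -0.001, 1.465]
force: [2.0, -0.0, 2.1]
width: 64.9
gripper_force: 1.1
```

arm_command --series '[75,0,0,0,0,75,0,0,0,0,75,0,0,0,0,75,0,0,0,0,75,0,0,0,0]'

```text
clock: 13.32
eef_pos: [623.4, 97.4, 6.0]
tool_rot: [3.14, -0.0, 1.465]
force: [4.5, -0.9, 2.5]
width: 64.3
gripper_force: 2.0
```

arm_command --series '[74,0,0,0,0,74,0,0,0,0,74,0,0,0,0,74,0,0,0,0,74,0,0,0,0]'

```text
clock: 13.73
eef_pos: [623.3, 97.4, 6.2]
tool_rot: [3.14, -0.0, 1.465]
force: [3.2, -0.5, 5.0]
width: 63.7
gripper_force: 22.0
```

arm_command --series '[73,0,0,0,0,73,0,0,0,0,73,0,0,0,0,73,0,0,0,0,73,0,0,0,0]'

```text
clock: 14.15
eef_pos: [623.3, 97.4, 6.4]
tool_rot: [3.14, -0.0, 1.465]
force: [2.9, -1.8, 6.7]
width: 63.3
gripper_force: 44.7
```

arm_command --series '[74.5,0,0,0,0,74.5,0,0,0,0,74.5,0.15,0,-0.4,0,74.5,0.3,0,-0.8,0,74.5,0.45,0,-1.15,0]'

```text
clock: 14.57
eef_pos: [621.0, 102.2, 16.5]
tool_rot: [-3.138, 0.001, 1.466]
force: [-0.2, 0.4, -1.5]
width: 63.8
gripper_force: 16.2
```

arm_command --series '[74.5,0.15,0,-0.3,0,74.5,0.3,0,-0.55,0,74.5,0.45,0,-0.8,0,74.5,0.65,0,-1.05,0,74.5,0.65,0,-1.05,0]'

```text
clock: 14.98
eef_pos: [624.1, 109.3, 28.3]
tool_rot: [3.141, -0.001, 1.466]
force: [-0.3, -0.6, -1.9]
width: 63.7
gripper_force: 16.2
```

```bash
cat >> h.py <<'E'
def tilt(foot=(630.3,165.2),a=(-0.103,-0.995)):
    p,d,X=cloud('wrist'); hsv=cv2.cvtColor(p,cv2.COLOR_RGB2HSV)
    Y=X[...,:2]-np.array(foot); u=Y@np.array(a); v=Y@np.array([-a[1],a[0]])
    m=(hsv[...,1]<60)&(hsv[...,2]>90)&(X[...,2]>3)&(X[...,2]<110)&(abs(v)<38)&(u>-60)&(u<110)
    for lo in range(-50,100,10):
        k=m&(u>=lo)&(u<lo+10)&(abs(v)<22)
        if k.sum()>15: print(lo,k.sum(),np.round(np.percentile(X[k][:,2],[10,50,90]),1))
    return p
E
python3 - <<'E'
from h import *
state();save('w6.png',tilt())
E
```

```text
{'clock': 14.983, 'qpos': [0.043, 0.904, -0.442, 1.695, 0.569, 0.673, -0.81], 'eef_pos': [624.055, 109.272, 28.309], 'tool_rot': [3.141, -0.001, 1.466], 'force': [-0.305, -0.593, -1.946], 'width': 63.699, 'gripper_force': 16.22}
-20 949 [41.4 51.8 52.9]
-10 3841 [51.7 52.5 53.3]
0 3527 [51.7 52.5 53.2]
10 3304 [51.7 52.5 53.3]
20 3085 [51.8 52.5 53.3]
30 2857 [51.8 52.6 53.3]
40 2699 [51.9 52.6 53.3]
50 2520 [52.  52.6 53.3]
60 1413 [51.7 52.5 53.2]
70 183 [47.6 48.5 49.1]
```

View pics/w6.png

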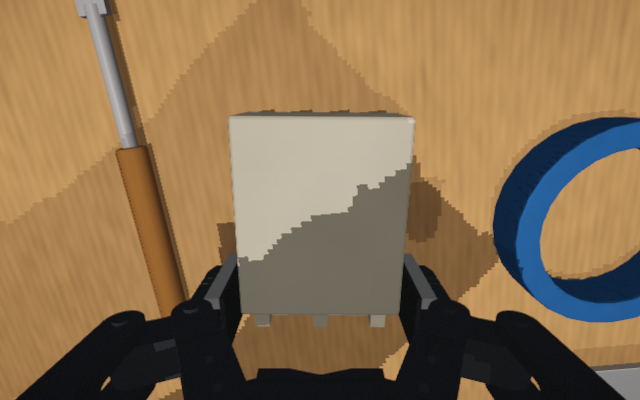

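The stamp is held flat, 22 mm up, in the image area (230–412, 115–315), so the 16 N grip stops it pivoting. I'll lower it and loosen the grip.

arm_command --series '[74.5,0,0,0.4,0,74.5,0,0,0.8,0,74.5,0,0,1.2,0,74.5,0,0,1.5,0,74.5,0,0,1.5,0]'

```text
clock: 15.45
eef_pos: [623.0, 108.1, 11.5]
tool_rot: [-3.14, 0.001, 1.465]
force: [-0.2, 0.9, -1.7]
width: 63.7
gripper_force: 16.2
```

arm_command --series '[74.7,0,0,0,0,74.7,0,0,0,0,74.7,0,0,0,0,74.8,0,0,0,0,74.8,0,0,0,0]'

```text
clock: 15.87
eef_pos: [624.0, 108.5, 13.0]
tool_rot: [3.141, -0.0, 1.465]
force: [-0.2, 0.2, -1.4]
width: 63.5
gripper_force: 5.0
```

```bash
python3 - <<'E'
from h import *
state();tilt()
E
```

```text
{'clock': 15.867, 'qpos': [0.036, 0.925, -0.428, 1.698, 0.582, 0.648, -0.821], 'eef_pos': [623.975, 108.487, 13.009], 'tool_rot': [3.141, -0.0, 1.465], 'force': [-0.159, 0.243, -1.39], 'width': 63.509, 'gripper_force': 4.968}
-20 328 [29.4 30.2 31.1]
-10 3492 [30.  30.9 31.8]
0 3367 [31.1 31.9 32.8]
10 3177 [32.  32.9 33.8]
20 3062 [33.  33.9 34.7]
30 2910 [34.  34.9 35.7]
40 2784 [35.  35.9 36.7]
50 2666 [36.  36.9 37.7]
60 1545 [36.7 37.5 38.3]
70 526 [26.2 27.3 34.8]
```

arm_command --series '[74.8,0.22,0,-0.5,0,74.8,0.5,0,-1,0,74.8,0.85,0,-1.5,0,74.8,1.2,0,-2,0,74.8,1.2,0,-2,0]'

```text
clock: 16.33
eef_pos: [626.0, 122.4, 34.4]
tool_rot: [3.139, -0.002, 1.466]
force: [0.5, 0.7, -1.3]
width: 63.5
gripper_force: 4.7
```

arm_command --series '[74.8,0,0,0,0,74.8,0,0,0,0,74.8,0,0,0,0,74.8,0,0,0,0,74.8,0,0,0,0]'

```text
clock: 16.75
eef_pos: [625.2, 120.2, 32.6]
tool_rot: [3.141, -0.0, 1.465]
force: [1.0, 0.5, -0.0]
width: 63.8
gripper_force: 4.8
```

```bash
python3 - <<'E'
from h import *
state();tilt()
E
```

```text
{'clock': 16.75, 'qpos': [0.027, 0.901, -0.445, 1.684, 0.562, 0.687, -0.82], 'eef_pos': [625.239, 120.198, 32.649], 'tool_rot': [3.141, -0.0, 1.465], 'force': [1.027, 0.467, -0.034], 'width': 63.805, 'gripper_force': 4.766}
-20 2420 [28.5 30.2 31.9]
-10 2759 [32.4 34.3 36.1]
0 2803 [36.7 38.5 40.4]
10 2864 [40.9 42.8 44.6]
20 2942 [45.1 47.  48.8]
30 3030 [49.3 51.2 53.1]
40 3071 [53.6 55.5 57.3]
50 1163 [48.8 57.  58.2]
60 927 [48.6 49.7 50.8]
```

arm_command --series '[74.8,0.25,0,-0.3,0,74.8,0.6,0,-0.6,0,74.8,1,0,-0.95,0,74.8,1.45,0,-1.25,0,74.8,1.9,0,-1.5,0]'

```text
clock: 17.22
eef_pos: [627.1, 140.0, 48.2]
tool_rot: [3.142, -0.0, 1.465]
force: [-0.3, 0.0, -2.6]
width: 63.9
gripper_force: 4.4
```

arm_command --series '[74.8,0.5,0,-0.25,0,74.8,1.1,0,-0.5,0,74.8,1.7,0,-0.65,0,74.8,2.35,0,-0.8,0,74.8,2.35,0,-0.8,0]'

```text
clock: 17.63
eef_pos: [629.6, 165.5, 56.3]
tool_rot: [3.141, -0.002, 1.467]
force: [-0.6, 0.8, -3.0]
width: 64.2
gripper_force: 4.4
```

arm_command --series '[74.8,0,0,0,0,74.8,0,0,0,0,74.8,0,0,0,0,74.8,0,0,0,0,74.8,0,0,0,0]'

```text
clock: 18.05
eef_pos: [629.5, 162.1, 55.6]
tool_rot: [-3.141, 0.0, 1.464]
force: [-0.7, -0.2, -2.4]
width: 63.8
gripper_force: 4.4
```

```bash
python3 - <<'E'
from h import *
state();save('w7.png',tilt())
E
```

```text
{'clock': 18.05, 'qpos': [-0.029, 0.884, -0.463, 1.637, 0.531, 0.75, -0.848], 'eef_pos': [629.508, 162.052, 55.578], 'tool_rot': [-3.141, 0.0, 1.464], 'force': [-0.738, -0.155, -2.377], 'width': 63.815, 'gripper_force': 4.431}
-50 2357 [39.6 42.6 45.6]
-40 2560 [46.9 50.  53. ]
-30 2787 [54.3 57.5 60.4]
-20 3019 [61.7 64.8 67.8]
-10 3308 [69.1 72.2 75.2]
0 2830 [76.2 78.7 80.8]
10 1842 [72.4 74.5 81.2]
20 372 [75.  76.  76.8]
```

View pics/w7.png

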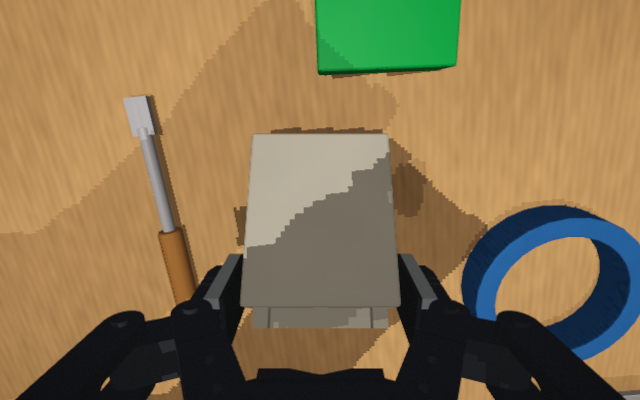

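The stamp now hangs tilted at about 37° at (320,230), foot about 14 mm off the table. I'll lower it and loosen a little more.

arm_command --series '[74.8,0,0,0.3,0,74.8,0,0,0.6,0,74.8,0,0,0.9,0,74.8,0,0,1.1,0,74.8,0,0,1.1,0]'

```text
clock: 18.52
eef_pos: [629.3, 162.0, 44.3]
tool_rot: [-3.141, 0.001, 1.465]
force: [0.5, 0.3, -1.7]
width: 64.0
gripper_force: 4.5
```

arm_command --series '[74.85,0,0,0,0,74.85,0,0,0,0,74.9,0,0,0,0,74.9,0,0,0,0,74.9,0,0,0,0]'

```text
clock: 18.93
eef_pos: [629.5, 162.8, 44.8]
tool_rot: [3.142, -0.0, 1.465]
force: [0.0, -0.5, -0.6]
width: 63.8
gripper_force: 1.4
```

```bash
python3 - <<'E'
from h import *
state();tilt()
E
```

```text
{'clock': 18.933, 'qpos': [-0.034, 0.898, -0.455, 1.64, 0.54, 0.732, -0.855], 'eef_pos': [629.5, 162.818, 44.833], 'tool_rot': [3.142, -0.0, 1.465], 'force': [0.04, -0.47, -0.602], 'width': 63.845, 'gripper_force': 1.365}
-50 2369 [29.3 32.4 35.3]
-40 2574 [36.6 39.7 42.7]
-30 2819 [44.  47.1 50.2]
-20 3033 [51.5 54.5 57.5]
-10 3312 [58.8 61.9 64.8]
0 2706 [65.9 68.3 70.2]
10 1900 [61.6 63.8 70.3]
20 192 [64.4 65.1 66. ]
```

arm_command --series '[74.87,0.35,0,-0.1,0,74.87,0.7,0,-0.3,0,74.87,1.05,0,-0.45,0,74.87,1.6,0,-0.65,0,74.87,2.1,0,-0.8,0]'

```text
clock: 19.4
eef_pos: [631.9, 184.4, 53.3]
tool_rot: [3.141, -0.001, 1.465]
force: [-1.3, -1.1, 1.2]
width: 64.0
gripper_force: 2.4
```

arm_command --series '[74.87,0,0,0,0,74.87,0,0,0,0,74.87,0,0,0,0,74.87,0,0,0,0,74.87,0,0,0,0]'

```text
clock: 19.82
eef_pos: [631.7, 183.2, 52.6]
tool_rot: [-3.141, 0.0, 1.465]
force: [-1.0, -0.6, 1.8]
width: 63.5
gripper_force: 2.2
```

```bash
python3 - <<'E'
from h import *
state();tilt()
E
```

```text
{'clock': 19.817, 'qpos': [-0.063, 0.896, -0.46, 1.614, 0.528, 0.758, -0.87], 'eef_pos': [631.72, 183.22, 52.572], 'tool_rot': [-3.141, 0.0, 1.465], 'force': [-1.004, -0.558, 1.776], 'width': 63.521, 'gripper_force': 2.157}
-50 2660 [35.  40.4 45.5]
-40 3160 [48.  53.5 58.5]
-30 3830 [61.1 66.5 71.5]
-20 3226 [73.5 77.4 79.7]
-10 2565 [73.9 76.6 81.8]
0 568 [75.4 78.1 79.3]
10 18 [71.  71.5 72.2]
```

arm_command --series '[74.85,0.5,0,-0.1,0,74.85,1.1,0,-0.25,0,74.85,1.7,0,-0.3,0,74.85,2.3,0,-0.35,0,74.85,2.8,0,-0.35,0]'

```text
clock: 20.28
eef_pos: [634.7, 213.0, 56.3]
tool_rot: [3.141, -0.001, 1.466]
force: [0.3, 0.1, -1.7]
width: 64.0
gripper_force: 2.2
```

arm_command --series '[74.85,0,0,0,0,74.85,0,0,0,0,74.85,0,0,0,0,74.85,0,0,0,0,74.85,0,0,0,0]'

```text
clock: 20.7
eef_pos: [634.7, 211.2, 56.4]
tool_rot: [-3.142, -0.0, 1.465]
force: [-1.7, 0.2, 1.2]
width: 64.0
gripper_force: 2.6
```

```bash
python3 - <<'E'
from h import *
state();tilt()
E
```

```text
{'clock': 20.7, 'qpos': [-0.104, 0.903, -0.462, 1.579, 0.518, 0.785, -0.893], 'eef_pos': [634.678, 211.158, 56.385], 'tool_rot': [-3.142, -0.0, 1.465], 'force': [-1.685, 0.239, 1.213], 'width': 64.046, 'gripper_force': 2.59}
-50 4618 [70.4 79.4 83.4]
-40 3210 [80.7 83.9 88.5]
-30 892 [85.4 86.7 87.5]
-20 52 [84.  84.4 84.8]
```

```bash
sed -i 's/(u>-60)/(u>-130)/; s/range(-50,100,10)/range(-110,100,10)/' h.py; python3 - <<'E'
from h import *
p=tilt()
p,d,X=cloud('wrist');hsv=cv2.cvtColor(p,cv2.COLOR_RGB2HSV);Y=X[...,:2]-np.array((630.3,165.2));u=Y@np.array((-.103,-.995))
v=Y@np.array([.995,-.103]);m=(hsv[...,1]<60)&(hsv[...,2]>60)&(X[...,2]>15)&(X[...,2]<72)&(abs(v)<22)&(u>-120)&(u<0)
for z in range(15,72,8):
    k=m&(X[...,2]>=z)&(X[...,2]<z+8);print(z,k.sum(),np.round(np.percentile(u[k],[10,50,90]),1) if k.sum() else '')
save('w8.png',p)
E
```

```text
-70 1941 [12.7 22.2 30.7]
-60 4771 [37.1 52.7 65.3]
-50 4602 [70.4 79.5 83.4]
-40 3208 [80.7 83.9 88.5]
-30 899 [85.4 86.7 87.5]
-20 48 [83.6 84.2 84.8]
15 657 [-64.7 -63.7 -62.8]
23 744 [-62.5 -61.5 -60.5]
31 839 [-60.3 -59.3 -58.2]
39 938 [-58. -57. -56.]
47 1076 [-55.8 -54.8 -53.7]
55 1221 [-53.5 -52.5 -51.4]
63 1416 [-51.3 -50.2 -49.2]
71 187 [-49.6 -49.  -48.4]
```

arm_command --series '[74.85,0.4,0,0,0,74.85,0.8,0,0,0,74.85,1.2,0,0.1,0,74.85,1.6,0,0.2,0,74.85,1.9,0,0.25,0]'

```text
clock: 21.27
eef_pos: [636.9, 231.0, 53.4]
tool_rot: [3.141, -0.0, 1.466]
force: [0.4, 0.2, -1.2]
width: 63.9
gripper_force: 2.1
```

arm_command --series '[74.85,0,0,0,0,74.85,0,0,0,0,74.85,0,0,0,0,74.85,0,0,0,0,74.85,0,0,0,0]'

```text
clock: 21.68
eef_pos: [636.6, 230.2, 53.8]
tool_rot: [-3.141, -0.0, 1.465]
force: [-1.0, -0.1, 0.2]
width: 63.8
gripper_force: 2.3
```

```bash
cat >> h.py <<'E'
def face():
    p,d,X=cloud('wrist');hsv=cv2.cvtColor(p,cv2.COLOR_RGB2HSV);Y=X[...,:2]-np.array((630.3,165.2));u=Y@np.array((-.103,-.995))
    v=Y@np.array([.995,-.103]);m=(hsv[...,1]<60)&(hsv[...,2]>60)&(X[...,2]>5)&(X[...,2]<95)&(abs(v)<22)&(u>-120)&(u<0)
    for z in range(5,95,8):
        k=m&(X[...,2]>=z)&(X[...,2]<z+8)
        if k.sum(): print(z,k.sum(),np.round(np.percentile(u[k],[10,50,90]),1))
    return p,X
E
python3 - <<'E'
from h import *
state();face()
E
```

```text
{'clock': 21.683, 'qpos': [-0.133, 0.916, -0.46, 1.554, 0.516, 0.795, -0.91], 'eef_pos': [636.622, 230.184, 53.808], 'tool_rot': [-3.141, -0.0, 1.465], 'force': [-1.024, -0.057, 0.21], 'width': 63.756, 'gripper_force': 2.275}
5 401 [-69.  -68.7 -68.4]
13 437 [-68.8 -68.5 -68.2]
21 512 [-68.7 -68.3 -68. ]
29 552 [-68.4 -68.1 -67.7]
37 643 [-68.3 -67.9 -67.5]
45 745 [-68.1 -67.7 -67.3]
53 864 [-67.9 -67.5 -67.1]
61 993 [-67.7 -67.3 -66.8]
69 1153 [-67.5 -67.1 -66.6]
77 4814 [-66.2 -58.7 -40.6]
85 2654 [-59.1 -52.7 -46.5]
```

arm_command --series '[75,0,0,0,0,75.3,0,0,0,0,75.8,0,0,0,0,76.5,0,0,0,0,78,0,0,0,0]'

```text
clock: 22.15
eef_pos: [637.0, 230.0, 53.8]
tool_rot: [3.141, 0.0, 1.465]
force: [-0.1, 1.2, -0.6]
width: 66.7
gripper_force: 0.0
```

arm_command --series '[82,0,0,0,0,88,0,0,0,0,95,0,0,0,0,95,0,0,-0.5,0,95,0,0,-2,0]'

```text
clock: 22.57
eef_pos: [635.2, 229.4, 72.3]
tool_rot: [-3.138, 0.002, 1.465]
force: [-0.8, -0.9, -0.4]
width: 80.8
gripper_force: 0.0
```

arm_command --series '[95,0,0,-3,0,95,0,0,-6,0,95,0,0,-9,0,95,0,0,-11,0,95,0,0,-12,0]'

```text
clock: 22.98
eef_pos: [638.3, 231.4, 198.9]
tool_rot: [3.136, -0.004, 1.465]
force: [-0.1, -0.2, 1.0]
width: 80.9
gripper_force: 0.0
```

arm_command --series '[95,0,0,0,7,95,0,0,0,14,95,0,0,0,21,95,0,0,0,28,95,0,0,0,35]'

```text
clock: 23.4
eef_pos: [636.4, 230.0, 193.9]
tool_rot: [-3.141, 0.0, 0.848]
force: [-0.5, 0.2, 0.0]
width: 81.1
gripper_force: 0.0
```

arm_command --series '[95,0,0,0,7,95,0,0,0,14,95,0,0,0,21,95,0,0,0,28,95,0,0,0,35]'

```text
clock: 23.82
eef_pos: [636.3, 230.2, 193.8]
tool_rot: [-3.141, 0.001, 0.238]
force: [-0.6, -0.6, -0.4]
width: 81.1
gripper_force: 0.0
```

arm_command --series '[100,0,0,0,7,100,0,0,0,14,100,0,0,0,20,100,0,0,0,20,100,0,0,0,20]'

```text
clock: 24.23
eef_pos: [636.3, 230.4, 193.7]
tool_rot: [3.141, 0.0, -0.102]
force: [-0.1, -0.5, 0.2]
width: 85.7
gripper_force: 0.0
```

arm_command --series '[100,0,0,0,0,100,0,0,0,0,100,0,0,0,0,100,0,0,0,0,100,0,0,0,0]'

```text
clock: 24.65
eef_pos: [636.7, 230.1, 193.7]
tool_rot: [-3.142, 0.0, -0.105]
force: [-0.5, 0.0, -0.7]
width: 85.7
gripper_force: 0.0
```

```bash
python3 - <<'E'
from h import *
s=state();p,d,X=cloud('wrist');hsv=cv2.cvtColor(p,cv2.COLOR_RGB2HSV);save('w9.png',p)
for lo,hi in((66,95),(83,95)):
    m=(X[...,2]>lo)&(X[...,2]<hi)&(np.hypot(X[...,0]-637,X[...,1]-225)<70)&(hsv[...,1]<80)
    r=cv2.minAreaRect(X[m][:,:2].astype(np.float32));print(m.sum(),r,np.percentile(X[m][:,2],[2,50,98]))
E
```

```text
{'clock': 24.65, 'qpos': [-0.322, 0.708, -0.119, 1.47, 0.093, 0.969, -2.141], 'eef_pos': [636.718, 230.092, 193.706], 'tool_rot': [-3.142, 0.0, -0.105], 'force': [-0.47, 0.023, -0.748], 'width': 85.706, 'gripper_force': 0.0}
3041 ((634.9113159179688, 218.49725341796875), (29.257465362548828, 63.50852584838867), 83.85173797607422) [71.88773246 79.14913512 87.49981434]
1124 ((634.3697509765625, 218.3638458251953), (21.78183364868164, 54.46750259399414), 84.03744506835938) [84.00080146 86.49307189 87.76714089]
```

View pics/w9.png

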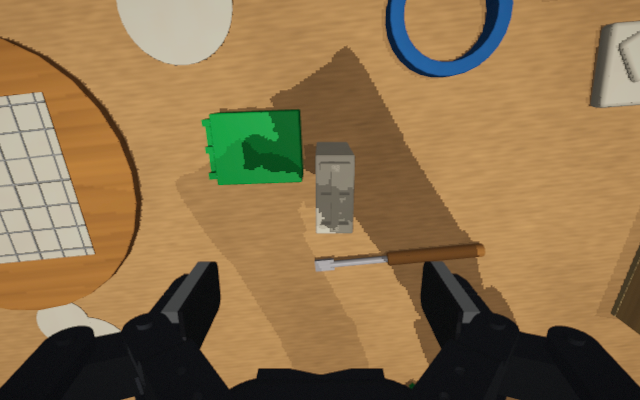

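The wide stamp stands upright at (334,190) in the wrist view, carved end up. The green look-alike is next to it at (255,147) and lower, so I'll keep the fingertips above 40 mm.

arm_command --series '[100,-0.05,0.4,1,0,100,-0.08,0.8,3,0,100,-0.08,1.18,5,0,100,-0.08,1.18,7,0,100,-0.08,1.18,8,0]'

```text
clock: 25.12
eef_pos: [632.9, 217.1, 110.5]
tool_rot: [3.139, 0.004, -0.106]
force: [0.3, 0.1, -0.5]
width: 85.5
gripper_force: 0.0
```

arm_command --series '[100,0,0,2,0,100,0,0,4,0,100,0,0,5.5,0,100,0,0,6.8,0,100,0,0,7.1,0]'

```text
clock: 25.53
eef_pos: [633.2, 218.0, 40.2]
tool_rot: [3.14, 0.003, -0.105]
force: [-0.9, 0.1, -0.4]
width: 85.2
gripper_force: 0.0
```

arm_command --series '[90,0,0,0,0,75,0,0,0,0,60,0,0,0,0,50,0,0,0,0,44,0,0,0,0]'

```text
clock: 25.95
eef_pos: [635.3, 218.8, 43.8]
tool_rot: [-3.141, -0.002, -0.106]
force: [-0.3, 0.0, 0.4]
width: 38.0
gripper_force: 0.0
```

```bash
python3 - <<'E'
from h import *
plan((634.7,218.4,41,-6.1))
E
```

```text
{'clock': 25.95, 'qpos': [-0.317, 0.883, -0.1, 1.582, 0.122, 0.682, -2.152], 'eef_pos': [635.305, 218.807, 43.763], 'tool_rot': [-3.141, -0.002, -0.106], 'force': [-0.25, 0.048, 0.449], 'width': 37.965, 'gripper_force': 0.0}
(634.7, 218.4, 41, -6.1) -> [-0.06, 0.05, 0.28, 0.04] len 0.3
```

arm_command --series '[40,-0.05,0.04,0,0,38,-0.05,0.04,0,0,36,-0.05,0.04,0,0,34,-0.05,0.04,0,0,32,-0.05,0.04,0,0]'

```text
clock: 26.37
eef_pos: [634.3, 218.6, 43.2]
tool_rot: [-3.141, -0.0, -0.106]
force: [-0.3, 0.3, 2.1]
width: 29.2
gripper_force: 59.5
```

arm_command --series '[25,0,0,0,0,15,0,0,0,0,15,0,0,0,0,15,0,0,0,0,15,0,0,0,0]'

```text
clock: 26.78
eef_pos: [634.3, 218.6, 43.1]
tool_rot: [-3.141, -0.0, -0.106]
force: [-1.5, 0.6, 5.3]
width: 29.2
gripper_force: 59.6
```

```bash
python3 - <<'E'
from h import *
plan((634.7,218.4,170,-6.1),(590,30,210,-9),(545,-120,210,-11),(505,-158,210,-13))
E
```

```text
{'clock': 26.783, 'qpos': [-0.317, 0.883, -0.1, 1.584, 0.122, 0.68, -2.152], 'eef_pos': [634.301, 218.642, 43.144], 'tool_rot': [-3.141, -0.0, -0.106], 'force': [-1.477, 0.56, 5.297], 'width': 29.223, 'gripper_force': 59.634}
(634.7, 218.4, 170, -6.1) -> [0.04, 0.02, -12.69, 0.05] len 12.7
(590, 30, 210, -9) -> [-2.44, 19.21, -4.0, 2.9] len 19.8
(545, -120, 210, -11) -> [-2.1, 15.52, -0.0, 2.0] len 15.7
(505, -158, 210, -13) -> [-3.2, 4.49, -0.0, 2.0] len 5.5
```

arm_command --series '[15,0,0,-0.3,0,15,0,0,-1.5,0,15,0,0,-4.5,0,15,0,0,-8.5,0,15,0,0,-12.5,0]'

```text
clock: 27.2
eef_pos: [632.9, 217.1, 168.1]
tool_rot: [3.139, 0.003, -0.106]
force: [0.8, 0.2, -2.2]
width: 29.4
gripper_force: 59.5
```

arm_command --series '[15,-0.4,3,-1,0.5,15,-1,7,-2,1,15,-1.5,11,-3,1.5,15,-2,15,-4,2,15,-2.4,19,-4,3]'

```text
clock: 27.62
eef_pos: [590.2, 29.7, 210.1]
tool_rot: [-3.142, -0.003, -0.159]
force: [0.7, -0.0, -2.2]
width: 29.2
gripper_force: 59.7
```

arm_command --series '[15,-1,3.5,0,0.5,15,-2,7,0,1,15,-3,10,0,1.5,15,-4,13,0,2,15,-4.7,15,0,2]'

```text
clock: 28.03
eef_pos: [517.6, -112.9, 207.9]
tool_rot: [3.139, 0.002, -0.197]
force: [0.1, 0.7, -3.1]
width: 29.3
gripper_force: 59.8
```

arm_command --series '[15,-1.5,1.5,0,1,15,-3,3,0,2,15,-4.2,4.5,0,2,15,-4.8,5,0,2,15,-4.8,5,0,2]'

```text
clock: 28.45
eef_pos: [461.4, -150.3, 208.0]
tool_rot: [3.141, 0.001, -0.231]
force: [-0.2, 0.1, -2.5]
width: 29.2
gripper_force: 59.8
```

arm_command --series '[15,0,0,0,0,15,0,0,0,0,15,0,0,0,0,15,0,0,0,0,15,0,0,0,0]'

```text
clock: 28.87
eef_pos: [464.0, -148.2, 207.6]
tool_rot: [-3.141, -0.0, -0.227]
force: [0.1, 0.4, -2.4]
width: 29.3
gripper_force: 59.8
```

```bash
python3 - <<'E'
from h import *
s=state();P=caseUV(np.array(s['eef_pos'])[None])[0];print('tcp case',P)
p,d,X=cloud('wrist');U=caseUV(X)
L=U[(abs(U[...,2]-44)<4)&(U[...,1]>-64)&(U[...,1]<3)&(abs(U[...,0])<62)]
print('ledges',len(L),np.sort(L[L[:,0]<0,0])[-3:],np.sort(L[L[:,0]>0,0])[:3])
R=U[(abs(U[...,2]-106)<3)&(abs(U[...,0])<60)]
print('divider',np.percentile(R[(R[:,1]>-5)&(R[:,1]<25),1],[3,97]),'wall',np.percentile(R[(R[:,1]>60),1],[3,97]))
G=U[(U[...,2]>150)&(U[...,2]<275)&(abs(U[...,0]-P[0])<24)&(abs(U[...,1]-P[1])<45)]-[P[0],P[1],P[2]]
for z in range(-45,60,10):
    q=G[(G[:,2]>=z)&(G[:,2]<z+10)]
    if len(q)>20: print(z,len(q),np.round(np.percentile(q[:,0],[1,99]),1),np.round(np.percentile(q[:,1],[2,50,98]),1))
save('w10.png',p)
E
```

```text
{'clock': 28.867, 'qpos': [0.33, 0.432, -0.109, 1.986, 0.068, 0.727, -1.617], 'eef_pos': [464.035, -148.173, 207.628], 'tool_rot': [-3.141, -0.0, -0.227], 'force': [0.062, 0.4, -2.378], 'width': 29.255, 'gripper_force': 59.822}
tcp case [-11.35596797 -35.83773055 207.62803539]
ledges 5339 [-18.9916457  -18.9909575  -18.98899927] [17.09966466 17.11592466 17.11779385]
divider [ 4.80991097 13.97217501] wall [66.19937598 73.77241739]
-45 155 [-14.   14.4] [31.8 32.1 32.4]
-35 255 [-14.   14.5] [31.8 32.1 32.5]
-25 314 [-13.9  14.7] [31.8 32.2 32.5]
-15 355 [-13.9  14.7] [31.8 32.1 32.5]
-5 443 [-13.9  15. ] [31.6 32.2 32.6]
5 737 [-23.6  23.7] [ 6.  32.1 32.5]
15 990 [-23.7  23.7] [ 5.9 32.  32.6]
25 2673 [-23.   21.8] [-21.8  15.6  32.6]
35 11979 [-18.5  19.2] [-21.2   6.2  30.9]
45 1226 [-23.8  23.8] [-4.8 11.3 13.1]
55 632 [-23.8  23.8] [10.4 11.2 14.8]
```

arm_command --series '[15,0.2,0.4,0,0,15,0.4,0.8,0,0,15,0.5,1.05,0.5,0,15,0.5,1.05,1.5,0,15,0.5,1.05,3,0]'

```text
clock: 29.33
eef_pos: [467.0, -161.2, 178.0]
tool_rot: [3.141, -0.003, -0.229]
force: [-0.1, 0.0, -2.5]
width: 29.3
gripper_force: 59.8
```

arm_command --series '[15,0,0,2,0,15,0,0,4,0,15,0,0,6,0,15,0,0,7,0,15,0,0,7.8,0]'

```text
clock: 29.75
eef_pos: [465.4, -160.3, 98.4]
tool_rot: [-3.142, 0.002, -0.228]
force: [-0.9, 0.2, -2.4]
width: 29.1
gripper_force: 59.8
```

arm_command --series '[15,0,0,0,0,15,0,0,0,0,15,0,0,0,0,15,0,0,0,0,15,0,0,0,0]'

```text
clock: 30.17
eef_pos: [466.6, -160.3, 100.5]
tool_rot: [3.141, -0.002, -0.228]
force: [-0.3, -0.1, -2.0]
width: 29.5
gripper_force: 59.8
```

```bash
python3 - <<'E'
from h import *
s=state();P=caseUV(np.array(s['eef_pos'])[None])[0];print('tcp case',P)
E
```

```text
{'clock': 30.167, 'qpos': [0.329, 0.615, -0.08, 2.066, 0.103, 0.463, -1.628], 'eef_pos': [466.585, -160.349, 100.546], 'tool_rot': [3.141, -0.002, -0.228], 'force': [-0.254, -0.088, -2.037], 'width': 29.499, 'gripper_force': 59.751}
tcp case [-6.57180232e-02 -3.06148696e+01  1.00545988e+02]
```

arm_command --series '[15,-0.03,-0.06,0,0,15,-0.03,-0.1,0.3,0,15,-0.03,-0.1,0.8,0,15,-0.03,-0.1,1.3,0,15,-0.03,-0.1,1.8,0]'

```text
clock: 30.58
eef_pos: [465.8, -159.0, 81.1]
tool_rot: [-3.142, 0.0, -0.228]
force: [0.7, -0.0, -2.7]
width: 29.2
gripper_force: 59.8
```

arm_command --series '[15,0,0,0.6,0,15,0,0,1.2,0,15,0,0,1.8,0,15,0,0,2.3,0,15,0,0,2.7,0]'

```text
clock: 31.0
eef_pos: [465.7, -159.0, 53.9]
tool_rot: [-3.142, 0.001, -0.228]
force: [-0.5, 0.7, -2.3]
width: 29.4
gripper_force: 59.8
```

arm_command --series '[15,0,0,0.1,0,15,0,0,0.2,0,15,0,0,0.3,0,15,0,0,0.4,0,15,0,0,0.5,0]'

```text
clock: 31.42
eef_pos: [466.1, -159.1, 49.9]
tool_rot: [3.142, -0.001, -0.228]
force: [-0.2, 0.3, -2.7]
width: 29.1
gripper_force: 59.8
```

arm_command --series '[15,0,0,0.05,0,15,0,0,0.1,0,15,0,0,0.12,0,15,0,0,0.12,0,15,0,0,0.12,0]'

```text
clock: 31.83
eef_pos: [466.0, -159.1, 49.1]
tool_rot: [3.142, -0.0, -0.228]
force: [-1.4, 1.4, 6.1]
width: 29.1
gripper_force: 60.8
```

arm_command --series '[36,0,0,0,0,40,0,0,0,0,45,0,0,0,0,52,0,0,0,0,60,0,0,0,0]'

```text
clock: 32.25
eef_pos: [466.0, -159.1, 48.5]
tool_rot: [-3.142, -0.0, -0.228]
force: [-0.2, -0.5, 0.3]
width: 51.2
gripper_force: 0.0
```

arm_command --series '[65,0,0,-0.3,0,65,0,0,-2,0,65,0,0,-5,0,65,0,0,-9,0,65,0,0,-13,0]'

```text
clock: 32.67
eef_pos: [465.0, -158.8, 179.6]
tool_rot: [-3.141, 0.002, -0.228]
force: [1.3, -0.5, -0.8]
width: 55.4
gripper_force: 0.0
```

arm_command --series '[50,0,0,-3,0,30,0,0,-7,0,10,0,0,-11,0,0,0,0,-14,0,0,0,0,-15,0]'

```text
clock: 33.08
eef_pos: [467.9, -159.6, 333.8]
tool_rot: [3.141, -0.009, -0.228]
force: [1.1, -0.3, -0.1]
width: 0.3
gripper_force: 0.0
```

```bash
python3 - <<'E'
from h import *
p,d,X=cloud('wrist');U=caseUV(X)
for n,y,hx,hy in(('wide',-31,20,36),('thick',40,25,26)):
    G=U[(U[...,2]>75)&(U[...,2]<102)&(abs(U[...,0])<hx)&(abs(U[...,1]-y)<hy)]
    if len(G): print(n,len(G),np.percentile(G,[1,25,50,75,99],axis=0).round(1).tolist())
s=state();P=caseUV(np.array(s['eef_pos'])[None])[0];print('tcp case',P)
X,_=None,None
def w(u,v,z): 
    ex=np.array([-.225,-.9744]);ey=np.array([.9744,-.225]);q=np.array([496.4,-167.3])+(u-.8)*ex+(v+.4)*ey;return (q[0],q[1],z,-13)
plan(w(60,0,330),w(116,0,320),w(116,0,236))
T=cloud('top')[2];Y=caseUV(T);L=Y[(Y[...,2]>150)&(abs(Y[...,1])<60)&(Y[...,0]>50)&(Y[...,0]<100)]
if len(L): print('lid x top',np.percentile(L[L[:,2]>254,0],[2,50,98]),L[:,2].max())
E
```

```text
wide 1640 [[-16.7, -66.1, 76.4], [-8.3, -52.5, 84.2], [-0.5, -32.9, 85.1], [7.4, -15.9, 92.1], [17.1, 0.6, 101.0]]
thick 1649 [[-20.0, 14.1, 82.7], [-10.2, 26.5, 84.3], [-0.5, 38.9, 85.3], [9.6, 50.3, 92.4], [19.5, 61.6, 99.2]]
{'clock': 33.133, 'qpos': [0.364, 0.289, -0.121, 1.798, 0.04, 1.047, -1.571], 'eef_pos': [468.054, -159.682, 333.588], 'tool_rot': [3.141, -0.009, -0.228], 'force': [-0.088, -1.221, 1.134], 'width': -0.112, 'gripper_force': 0.0}
tcp case [ -1.04653334 -29.33368175 333.58811312]
{'clock': 33.133, 'qpos': [0.364, 0.289, -0.121, 1.798, 0.04, 1.047, -1.571], 'eef_pos': [468.054, -159.682, 333.588], 'tool_rot': [3.141, -0.009, -0.228], 'force': [-0.088, -1.221, 1.134], 'width': -0.112, 'gripper_force': 0.0}
(np.float64(483.46976), np.float64(-225.07448000000002), 330, -13) -> [2.98, 6.02, 0.36, -0.07] len 6.7
(np.float64(470.86976), np.float64(-279.64088), 320, -13) -> [-0.0, 5.6, 1.0, 0.0] len 5.7
(np.float64(470.86976), np.float64(-279.64088), 236, -13) -> [0.0, -0.0, 8.4, 0.0] len 8.4
lid x top [77.36146976 79.06840983 82.55570028] 262.7229974233659
```

Both stamps are seated, with block tops at 84 and ridges at 92. Next is the lid.

arm_command --series '[0,0.8,2,0,0,0,1.6,4.5,0,0,0,2.4,7,0,0,0,3,9.5,0.5,0,0,3,11.6,1,0]'

```text
clock: 33.6
eef_pos: [468.6, -280.5, 316.6]
tool_rot: [-3.142, 0.002, -0.228]
force: [0.1, -0.3, -0.9]
width: 0.1
gripper_force: 0.0
```

arm_command --series '[0,0,0,2,0,0,0,0,4,0,0,0,0,6.5,0,0,0,0,8.6,0,0,0,0,8.6,0]'

```text
clock: 34.02
eef_pos: [465.1, -276.9, 227.0]
tool_rot: [-3.139, 0.011, -0.228]
force: [-0.1, 0.8, -0.4]
width: -0.0
gripper_force: 0.0
```

arm_command --series '[0,0,-0.3,0,0,0,0,-0.6,0,0,0,0,-0.9,0,0,0,0,-0.9,0,0,0,0,-0.9,0,0]'

```text
clock: 34.43
eef_pos: [471.6, -270.0, 233.6]
tool_rot: [3.141, -0.002, -0.227]
force: [-0.2, -0.7, -0.2]
width: 0.2
gripper_force: 0.0
```

```bash
python3 - <<'E'
from h import *
s=state();P=caseUV(np.array(s['eef_pos'])[None])[0];print('tcp case',P)
E
```

```text
{'clock': 34.433, 'qpos': [0.521, 0.472, -0.077, 1.814, 0.046, 0.855, -1.376], 'eef_pos': [471.633, -269.951, 233.558], 'tool_rot': [3.141, -0.002, -0.227], 'force': [-0.24, -0.657, -0.216], 'width': 0.174, 'gripper_force': 0.0}
tcp case [105.59170822  -1.04071212 233.55751496]
```

arm_command --series '[0,0,-0.6,0,0,0,0,-1.2,0,0,0,0,-1.8,-0.1,0,0,0,-2.5,-0.2,0,0,0,-3.3,-0.3,0]'

```text
clock: 34.85
eef_pos: [478.3, -237.6, 235.5]
tool_rot: [3.141, 0.0, -0.228]
force: [-0.5, -1.4, -0.5]
width: -0.1
gripper_force: 0.8
```

arm_command --series '[0,0,-0.5,0.1,0,0,0,-1,0.2,0,0,0,-1.5,0.3,0,0,0,-2,0.45,0,0,0,-2.5,0.55,0]'

```text
clock: 35.27
eef_pos: [484.4, -213.2, 229.9]
tool_rot: [3.142, -0.0, -0.228]
force: [0.2, -0.9, -0.4]
width: 0.2
gripper_force: 0.7
```

```bash
cat >> h.py <<'E'
def lid():
    Y=caseUV(cloud('scene')[2]);L=Y[(Y[...,2]>112)&(abs(Y[...,1])<70)&(Y[...,0]>-95)&(Y[...,0]<100)&(Y[...,2]<265)]
    for z in range(112,265,15):
        q=L[(L[:,2]>=z)&(L[:,2]<z+15)]
        if len(q)>10: print(z,len(q),np.round(np.percentile(q[:,0],[5,50,95]),1))
E
python3 - <<'E'
from h import *
s=state();P=caseUV(np.array(s['eef_pos'])[None])[0];print('tcp case',P)
lid()
E
```

```text
{'clock': 35.267, 'qpos': [0.419, 0.458, -0.082, 1.854, 0.049, 0.831, -1.487], 'eef_pos': [484.362, -213.181, 229.915], 'tool_rot': [3.142, -0.0, -0.228], 'force': [0.236, -0.901, -0.432], 'width': 0.206, 'gripper_force': 0.697}
tcp case [ 47.4126327   -1.40813373 229.91513517]
112 173 [64.4 67.6 70.6]
127 170 [59.3 62.6 65.3]
142 173 [54.5 57.4 60.7]
157 182 [49.5 52.6 55.4]
172 196 [45.1 47.6 50.4]
187 193 [39.1 42.3 45.4]
202 202 [34.3 37.3 40.3]
217 211 [29.4 32.2 35.3]
232 222 [24.2 27.3 30.2]
247 260 [21.9 24.9 45.3]
262 14 [32.4 40.1 52.8]
```

arm_command --series '[0,0,-0.45,0.1,0,0,0,-0.9,0.2,0,0,0,-1.3,0.33,0,0,0,-1.75,0.47,0,0,0,-2.2,0.63,0]'

```text
clock: 35.73
eef_pos: [488.9, -191.8, 223.5]
tool_rot: [3.142, 0.0, -0.228]
force: [-0.2, -1.1, -0.0]
width: -0.2
gripper_force: 0.6
```

arm_command --series '[0,0,-0.45,0.2,0,0,0,-0.9,0.45,0,0,0,-1.35,0.75,0,0,0,-1.8,1.1,0,0,0,-2.2,1.4,0]'

```text
clock: 36.15
eef_pos: [494.4, -169.8, 209.5]
tool_rot: [-3.141, -0.0, -0.227]
force: [-1.0, -0.5, 1.5]
width: 0.1
gripper_force: 0.7
```

arm_command --series '[0,0,-0.4,0.3,0,0,0,-0.8,0.65,0,0,0,-1.2,1.05,0,0,0,-1.55,1.4,0,0,0,-1.9,1.8,0]'

```text
clock: 36.57
eef_pos: [498.5, -151.8, 191.4]
tool_rot: [-3.141, -0.0, -0.228]
force: [-0.7, -0.4, 1.7]
width: 0.2
gripper_force: 0.6
```

```bash
python3 - <<'E'
from h import *
s=state();P=caseUV(np.array(s['eef_pos'])[None])[0];print('tcp case',P)
lid()
E
```

```text
{'clock': 36.567, 'qpos': [0.299, 0.499, -0.082, 1.918, 0.059, 0.728, -1.616], 'eef_pos': [498.54, -151.803, 191.401], 'tool_rot': [-3.141, -0.0, -0.228], 'force': [-0.667, -0.441, 1.743], 'width': 0.173, 'gripper_force': 0.588}
tcp case [-15.58171857  -1.40071908 191.40074803]
112 28 [48.9 55.8 65.4]
127 28 [30.1 38.3 45.9]
142 29 [11.6 19.3 27.7]
157 37 [-7.8  1.2  8.7]
172 35 [-26.  -19.7 -10.8]
187 50 [-44.8 -32.2 -13.5]
202 233 [-48.8 -45.1 -14.4]
217 56 [-30.1 -22.3  -9.2]
232 102 [-47.5 -22.4  11.5]
247 149 [-61.1 -26.8  21. ]
262 34 [-63.9 -29.3  25.1]
```

Lid is at about 0.67 rad and following with under 2 N. I'll carry on, slowing near shut.

arm_command --series '[0,0,-0.3,0.4,0,0,0,-0.65,0.85,0,0,0,-0.95,1.3,0,0,0,-1.25,1.7,0,0,0,-1.5,2.1,0]'

```text
clock: 37.03
eef_pos: [501.8, -137.4, 170.2]
tool_rot: [3.141, 0.0, -0.228]
force: [-0.1, -0.7, -0.1]
width: -0.2
gripper_force: 0.5
```

arm_command --series '[0,0,-0.2,0.4,0,0,0,-0.45,0.9,0,0,0,-0.65,1.4,0,0,0,-0.85,1.9,0,0,0,-1.05,2.35,0]'

```text
clock: 37.45
eef_pos: [504.1, -127.2, 146.6]
tool_rot: [3.142, 0.0, -0.228]
force: [-0.3, -1.1, 1.1]
width: -0.2
gripper_force: 0.4
```

arm_command --series '[0,0,-0.1,0.35,0,0,0,-0.2,0.7,0,0,0,-0.3,1,0,0,0,-0.35,1.3,0,0,0,-0.4,1.6,0]'

```text
clock: 37.87
eef_pos: [505.0, -123.4, 131.0]
tool_rot: [-3.141, 0.0, -0.228]
force: [-0.3, 1.0, 0.3]
width: 0.3
gripper_force: 0.4
```

arm_command --series '[0,0,0,0.2,0,0,0,0,0.4,0,0,0,-0.05,0.6,0,0,0,-0.1,0.8,0,0,0,-0.1,1,0]'

```text
clock: 38.28
eef_pos: [505.1, -122.7, 121.1]
tool_rot: [3.141, 0.0, -0.228]
force: [-0.8, 0.1, 1.2]
width: -0.3
gripper_force: 0.4
```

arm_command --series '[0,0,0,0.1,0,0,0,0,0.2,0,0,0,0,0.3,0,0,0,0,0.4,0,0,0,0,0.5,0]'

```text
clock: 38.7
eef_pos: [505.2, -122.4, 116.2]
tool_rot: [-3.141, -0.0, -0.228]
force: [-0.7, 0.8, 0.3]
width: 0.0
gripper_force: 0.4
```

arm_command --series '[0,0,0,0.04,0,0,0,0,0.08,0,0,0,0,0.1,0,0,0,0,0.1,0,0,0,0,0.1,0]'

```text
clock: 39.12
eef_pos: [505.2, -122.7, 115.2]
tool_rot: [3.141, -0.0, -0.228]
force: [1.0, 0.1, 0.4]
width: 0.2
gripper_force: 0.0
```

arm_command --series '[0,0,0,0.04,0,0,0,0,0.08,0,0,0,0,0.12,0,0,0,0,0.12,0,0,0,0,0.12,0]'

```text
clock: 39.53
eef_pos: [505.2, -122.7, 115.0]
tool_rot: [3.141, -0.0, -0.228]
force: [-2.3, -0.3, 10.0]
width: -0.1
gripper_force: 4.8
```

arm_command --series '[0,0,0,0.04,0,0,0,0,0.08,0,0,0,0,0.1,0,0,0,0,0.1,0,0,0,0,0.1,0]'

```text
clock: 39.95
eef_pos: [505.2, -122.7, 114.9]
tool_rot: [3.141, -0.001, -0.228]
force: [-4.4, 0.4, 17.5]
width: -0.1
gripper_force: 9.0
```

Firm stop at z≈115, so the lid is shut. I'll retreat and verify.

arm_command --series '[0,0,0,-0.5,0,0,0,0,-2,0,0,0,0,-5,0,0,0,0,-8,0,0,0,0,-11,0]'

```text
clock: 40.37
eef_pos: [504.7, -122.6, 224.0]
tool_rot: [3.141, 0.001, -0.228]
force: [0.3, -1.0, 0.3]
width: 0.3
gripper_force: 0.0
```

arm_command --series '[0,0,-3,-2,0,0,0,-7,-4,0,0,0,-11,-5,0,0,0,-14,-5,0,0,0,-15,-5,0]'

```text
clock: 40.78
eef_pos: [540.4, 30.5, 274.2]
tool_rot: [-3.137, -0.002, -0.22]
force: [-0.8, 0.3, 0.1]
width: -0.1
gripper_force: 0.0
```

arm_command --series '[0,0,0,0,0,0,0,0,0,0,0,0,0,0,0,0,0,0,0,0,0,0,0,0,0]'

```text
clock: 41.2
eef_pos: [538.8, 21.8, 272.8]
tool_rot: [3.141, 0.0, -0.231]
force: [-0.9, 0.0, 0.0]
width: 0.0
gripper_force: 0.0
```

```bash
python3 - <<'E'
from h import *
state();p,d,X=cloud('scene');U=caseUV(X);m=(abs(U[...,1])<65)&(U[...,2]>90)&(U[...,2]<150)
for x in range(-80,80,20):
    k=m&(U[...,0]>x)&(U[...,0]<x+20);print(x,k.sum(),np.round(np.percentile(U[k][:,2],[30,50,95]),1) if k.sum() else '')
save('z.png',p)
E
```

```text
{'clock': 41.2, 'qpos': [-0.02, 0.423, -0.104, 1.772, 0.053, 0.95, -1.948], 'eef_pos': [538.809, 21.772, 272.815], 'tool_rot': [3.141, 0.0, -0.231], 'force': [-0.876, 0.02, 0.035], 'width': 0.026, 'gripper_force': 0.0}
-80 379 [ 99.2 115.2 118.1]
-60 220 [116.7 117.4 119.1]
-40 212 [116.8 117.4 119.3]
-20 208 [117.  117.5 119.3]
0 200 [116.7 117.4 119.2]
20 190 [116.9 117.4 119. ]
40 175 [116.3 116.9 118.8]
60 94 [115.4 116.  117.6]
```

View pics/z.png

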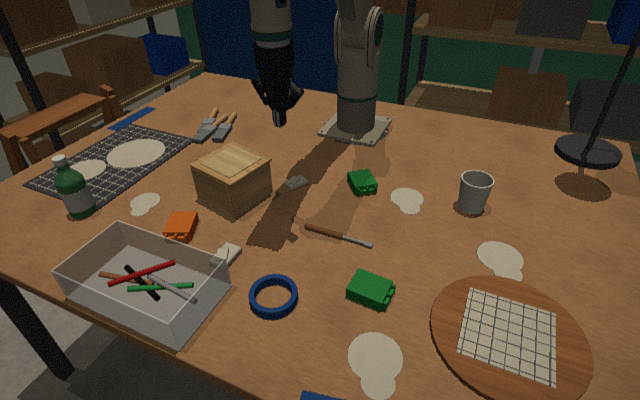

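The scene view shows the lid lying flat and shut on the case at (232,165). The bystanders are where they were, and the arm is clear.

```bash
python3 -c "
from cell import workorder
print(workorder.finish_job())"
```

```text
the job is handed in; nothing more can be done
None
```

Both stamps are standing carved end up on the floors of their pockets, the lid is gently shut, the other things are where they were, and the job was handed in at about 41 s of the 72 s allowed.

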